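# Clamp the cleaned basket drawer evenly, set its damper and load it

## Robot

A 6-joint arm with a two-finger parallel gripper is mounted at the origin on the work surface. World frame = base frame: x ahead of the robot, y to its left, z up, the work surface at z = 0. Lengths are in m, angles in rad, forces in N, time in s.
With the tool pointing down it reaches from about 0.275 to 0.975 m from the base axis. Payload 8.4 kg.
Tool frame: the origin (TCP) lies between the finger pads; the fingertips stand 11 mm ahead of it and the grasp point (between the pads) lies 8 mm behind it; z points along the fingers, y is the direction in which the jaws open and shut (so a half turn about z gives the same grasp; the last joint's range is limited). The gripper opens to 92 mm and grips with 3 to 60 N. Pads are 20 mm wide; open, the fingers measure 128 mm over their backs; the gripper's body (75 mm by 189 mm) begins 69 mm behind the grasp point.
Start: joints at [1.141, 0.353, 1.633, -0, 1.155, -0.002], TCP at [0.259, 0.569, 0.226] pointing down, gripper open.
Joint ranges: [-2.63, 2.63], [-0.92, 2.1], [0.06, 2.66], [-1.3, 4.44], [0, 2.69], [-3.02, 3.02]. Speed limits (rad/s): [2.22, 2.22, 2.79, 3.14, 3.14, 3.14].

## Interface

Orientations are given as [roll, pitch, yaw] about the fixed x, y, z axes, in that order (R = Rz(yaw) Ry(pitch) Rx(roll)).
In Python, from station import arm gives the robot as it stands. The module is installed in compiled form; this text tells all that it offers.
- The arm moves only by the tool arm_command, never from a script. Its arguments are lists of equal length, an entry for each row: "travel": the shift along the tool's x, y, z in mm, a list of three; "angular": the turn, a rotation vector about the tool's x, y, z in degrees, a list of three; "claw": the opening, from 0 (shut) to 1 (fully open). In form: {"travel": [[x, y, z], ...], "angular": [[wx, wy, wz], ...], "claw": [claw, ...]}. A call has 1 to 8 rows; each row is the pose to reach, as a shift and turn from the pose measured when the call began, along the tool's axes at that moment; what a row does not reach only later rows make up. A row lasts 1/10 s, in which the tool goes at most 50 mm and 8.59 degrees, less where a joint would pass 70% of its speed; a pose out of reach is approached as far as the arm can. A call with a gripper value outside its range is refused whole. The fingers move at their own pace and stop on an object; "force" is the grip in N (left out, the last holds). Time passes only in rows, so rows that repeat a pose let the fingers close. It gives the time, the measured TCP pose, the force and the opening at its end, in the units of the state.
- arm.get_state(): the state, without advancing time (a new reading comes with each control period).
- arm.read_camera(name): name is "side" or "top" or "wrist"; returns the picture (400x640x3 uint8, red, green, blue); there is no depth.
- arm.camera_params(name): a dict with "vertical_fov" (degrees; the focal length in pixels is half the picture's height over the tangent of half this angle, whatever the lens; pixels are square), "cx", "cy" (the principal point, pixels), "rvec" (rotation vector, rad) and "tvec" (3), from world to camera coordinates, as OpenCV has them. Camera axes: x right, y down, z forward; pixel columns grow to the right and rows downward; lengths in m; the calibration is good to about 2 mm. A picture is of the moment at which its call begins: read the wrist's pose just before it. camera_params takes no time and is no camera call; for the wrist camera it gives the pose at the moment of the call.
- arm.finish_job(): hands the job in, once; it reports no verdict.
The state is a dict: "time_s": time; "q": joint angles; "qd": joint speeds; "effort": joint torques, N m; "tool_pos": TCP position; "orientation": TCP orientation; "wrist_force": force on the tool from outside, world axes, zero at the start; "moment": the same for the moment, N m; "grip_width": finger opening in m.
Only numpy, scipy, OpenCV 4.12 (cv2) and the standard library are available. Lean on these libraries where they do the work, as an engineer would, in place of code of your own. Each camera call takes 0.05 s, during which the arm holds its last target. There are 200 camera calls.

## Task

The spice basket drawer is back from cleaning: tighten its four clamp nuts clockwise in crisscross order (each time the diagonally opposite nut next, then the other pair), first giving every nut about half of its quarter turn, so the bars stand aslant at about 45 degrees, then going round again the same crisscross way until each bar is at its stop, square across. Then slide the orange damper tab level with the green mark, and only after that stand every clear spice box there is upright on the floor of the wire bay, none on top of another. Do not knock about or upset the other kitchen things.

Things in the scene. Friction and masses are not known exactly. Their poses are not given: they have to be found in the camera images.
- basket: steel basket drawer unit standing on the counter, fixed, 330 x 356 mm. Origin at the centre of its underside on the counter; z up, x from its carrier (nearest the robot) towards its wire bay. The carrier's top, on which the nuts and the damper stand, is at z = 42 mm (x from -150 to 5 mm).
- bay (a point): centre of the wire bay's inner floor, 10 mm above the counter; axes as the basket's. Inside the bay measures 140 mm (x) by 300 mm (y); its 5 mm walls rise 40 mm above this floor.
- nut1_grip (a point): near left (from the robot) of four clamp nuts at the corners of a 90 mm square, numbered round it: 1 is diagonal to 3, 2 to 4. Yellow upright bar grip, one end red, 46 mm long, 12 thick, 28 tall (10 to 38 mm above the carrier) on a round brass foot. Point: on its vertical turning axis, 24 mm above the carrier, a good grip height; x runs along the bar (red end at -x), turning with it.
- nut1 (a joint): turn of nut1 in rad: grows clockwise seen from above. 0 = bar along the basket's x (loose, red end to the robot), 1.571 = firm stop, tight, bar along the basket's y. Light friction (about 0.1 N m) holds it where left.
- nut2_grip (a point): near right (from the robot) of four clamp nuts at the corners of a 90 mm square, numbered round it: 1 is diagonal to 3, 2 to 4. Yellow upright bar grip, one end red, 46 mm long, 12 thick, 28 tall (10 to 38 mm above the carrier) on a round brass foot. Point: on its vertical turning axis, 24 mm above the carrier, a good grip height; x runs along the bar (red end at -x), turning with it.
- nut2 (a joint): turn of nut2 in rad: grows clockwise seen from above. 0 = bar along the basket's x (loose, red end to the robot), 1.571 = firm stop, tight, bar along the basket's y. Light friction (about 0.1 N m) holds it where left.
- nut3_grip (a point): far right (from the robot) of four clamp nuts at the corners of a 90 mm square, numbered round it: 1 is diagonal to 3, 2 to 4. Yellow upright bar grip, one end red, 46 mm long, 12 thick, 28 tall (10 to 38 mm above the carrier) on a round brass foot. Point: on its vertical turning axis, 24 mm above the carrier, a good grip height; x runs along the bar (red end at -x), turning with it.
- nut3 (a joint): turn of nut3 in rad: grows clockwise seen from above. 0 = bar along the basket's x (loose, red end to the robot), 1.571 = firm stop, tight, bar along the basket's y. Light friction (about 0.1 N m) holds it where left.
- nut4_grip (a point): far left (from the robot) of four clamp nuts at the corners of a 90 mm square, numbered round it: 1 is diagonal to 3, 2 to 4. Yellow upright bar grip, one end red, 46 mm long, 12 thick, 28 tall (10 to 38 mm above the carrier) on a round brass foot. Point: on its vertical turning axis, 24 mm above the carrier, a good grip height; x runs along the bar (red end at -x), turning with it.
- nut4 (a joint): turn of nut4 in rad: grows clockwise seen from above. 0 = bar along the basket's x (loose, red end to the robot), 1.571 = firm stop, tight, bar along the basket's y. Light friction (about 0.1 N m) holds it where left.
- damper_grip (a point): centre of the orange damper slider tab, 16 x 16 mm, 30 mm tall (from 4 to 34 mm above the carrier), this point 22 mm above the carrier. It slides along the basket's y on a low black track and stays where left (about 1.5 N friction); nothing stands beside it. Axes as the basket's.
- damper (a joint): position of the damper slider, m: 0 at the right-hand end, grows towards the basket's +y (left), up to 0.105.
- mark_line (a point): middle of the flat green mark (6 mm wide along the track) beside the damper track, flat enough not to be felt; axes as the basket's. The slider is set when its tab's centre stands level with this point along the basket's y.
- box1_mid (a point): centre (half-way up) of a clear polycarbonate box of whole spices with a red snap lid, 68 mm (its x) by 54 mm (its y) by 58 mm tall, about 0.16 kg, standing on the counter; may be absent.
- box2_mid (a point): centre (half-way up) of a clear polycarbonate box of whole spices with a blue snap lid, 68 mm (its x) by 54 mm (its y) by 58 mm tall, about 0.16 kg, standing on the counter; may be absent.
- box3_mid (a point): centre (half-way up) of a clear polycarbonate box of whole spices with a black snap lid, 68 mm (its x) by 54 mm (its y) by 58 mm tall, about 0.16 kg, standing on the counter; may be absent.
- ramekin: small white ceramic bowl, 76 mm wide, 45 mm tall; a bystander, origin at the middle of its underside.
- spoon: wooden masala spoon, 220 mm long, lying flat; a bystander.
- tadka_pan: small folded steel tadka pan, 110 mm wide, 36 mm tall; a bystander, origin at the middle of its underside.
- oil: amber oil bottle, 60 mm wide, 160 mm tall; a bystander, origin at the middle of its underside.
- pickle: green glass jar, 72 mm wide, 100 mm tall; a bystander, origin at the middle of its underside.
- mug: blue mug, 80 mm wide, 90 mm tall; a bystander, origin at the middle of its underside.
Mind the look-alikes: they are no part of the job. Leave any turquoise look-alike of the part that bears box2_mid alone.

How it is judged:
On the way, in this order (a step that is already met when the one before it is completed fails the run):
1. first pass: all four nuts turned past 0.5 rad (value of joint each of nut1, nut2, nut3, nut4 above 0.5 rad), for 0.1 s.
2. second pass: all four nuts tight, past 1.38 rad (value of joint each of nut1, nut2, nut3, nut4 above 1.38 rad), for 0.2 s.
3. the damper slider stands within 6 mm of the mark (y of damper_grip in the frame of mark_line between -0.006 and 0.006 m), for 0.2 s.
At the end, for the whole second after the job is handed in: All four nuts past 1.38 rad; the damper tab's centre within 6 mm of the mark along the track; every box present stands upright (tilt under 0.12 rad) at rest on the bay floor (centre under 34 mm above it, and within 60 mm by 140 mm of the bay's centre) (all of step 2 and all of step 3 and x of box1_mid in the frame of bay between -0.06 and 0.06 m and y of box1_mid in the frame of bay between -0.14 and 0.14 m and z of each of box1_mid, box2_mid, box3_mid in the frame of bay below 0.034 m and angle between each of box1_mid, box2_mid, box3_mid's own z axis and vertical below 0.12 rad and linear speed of each of box1, box2, box3 below 0.03 m/s and x of box2_mid in the frame of bay between -0.06 and 0.06 m and y of box2_mid in the frame of bay between -0.14 and 0.14 m and x of box3_mid in the frame of bay between -0.06 and 0.06 m and y of box3_mid in the frame of bay between -0.14 and 0.14 m); the robot touches nothing.
It fails at once if a nut turned on to the stop side (past 1.15 rad) while another has not had its first pass (below 0.45 rad) ((value of joint nut1 above 1.15 rad and value of joint nut2 below 0.45 rad) or (value of joint nut1 above 1.15 rad and value of joint nut3 below 0.45 rad) or (value of joint nut1 above 1.15 rad and value of joint nut4 below 0.45 rad) or (value of joint nut2 above 1.15 rad and value of joint nut1 below 0.45 rad) or (value of joint nut2 above 1.15 rad and value of joint nut3 below 0.45 rad) or (value of joint nut2 above 1.15 rad and value of joint nut4 below 0.45 rad) or (value of joint nut3 above 1.15 rad and value of joint nut1 below 0.45 rad) or (value of joint nut3 above 1.15 rad and value of joint nut2 below 0.45 rad) or (value of joint nut3 above 1.15 rad and value of joint nut4 below 0.45 rad) or (value of joint nut4 above 1.15 rad and value of joint nut1 below 0.45 rad) or (value of joint nut4 above 1.15 rad and value of joint nut2 below 0.45 rad) or (value of joint nut4 above 1.15 rad and value of joint nut3 below 0.45 rad)).
It fails at once if first pass not in cross order: two neighbouring nuts turned (past 0.42 rad) while the other two are not ((value of joint each of nut1, nut2 above 0.42 rad and value of joint each of nut3, nut4 below 0.42 rad) or (value of joint each of nut2, nut3 above 0.42 rad and value of joint each of nut1, nut4 below 0.42 rad) or (value of joint each of nut3, nut4 above 0.42 rad and value of joint each of nut1, nut2 below 0.42 rad) or (value of joint each of nut4, nut1 above 0.42 rad and value of joint each of nut2, nut3 below 0.42 rad)).
It fails at once if second pass not in cross order: two neighbouring nuts turned past 1.15 rad while the other two are not ((value of joint each of nut1, nut2 above 1.15 rad and value of joint each of nut3, nut4 below 1.15 rad) or (value of joint each of nut2, nut3 above 1.15 rad and value of joint each of nut1, nut4 below 1.15 rad) or (value of joint each of nut3, nut4 above 1.15 rad and value of joint each of nut1, nut2 below 1.15 rad) or (value of joint each of nut4, nut1 above 1.15 rad and value of joint each of nut2, nut3 below 1.15 rad)).
It fails at once if a box put into the bay before the nuts are tight and the damper is set to its mark (((x of box1_mid in the frame of bay between -0.07 and 0.07 m and y of box1_mid in the frame of bay between -0.15 and 0.15 m and z of box1_mid in the frame of bay below 0.036 m) or (x of box2_mid in the frame of bay between -0.07 and 0.07 m and y of box2_mid in the frame of bay between -0.15 and 0.15 m and z of box2_mid in the frame of bay below 0.036 m) or (x of box3_mid in the frame of bay between -0.07 and 0.07 m and y of box3_mid in the frame of bay between -0.15 and 0.15 m and z of box3_mid in the frame of bay below 0.036 m)) and (value of joint any of nut1, nut2, nut3, nut4 below 1.33 rad or not (y of damper_grip in the frame of mark_line between -0.009 and 0.009 m))).
It fails at once if a bystander pushed more than 60 mm from its place or tipped over (distance of any of ramekin, spoon, tadka_pan, oil, pickle, mug from where it was at the start of the episode above 0.06 m or angle between any of ramekin, tadka_pan, oil, pickle, mug's own z axis and vertical above 0.5 rad).
Of box1, box2, box3 only 2 to 3 are there at a start; the rules pass over those that are not, and their reading is None.
At some moment in a run one of box1, box2, box3 may be knocked a few centimetres aside while the robot is not near it.
Once in a run the grip may slacken for a moment while it holds something.
It also fails if it takes over 200 s, if anything falls off the work surface, if the arm or the gripper's body presses on something with over 40 N, if the wrist force passes 120 N, or if a joint passes its speed limit or range.

## Working session

There is one attempt and no reset: what is moved stays moved. The work goes in short steps, Python scripts to look and compute and a tool call to move; the robot and the scene stay as the last step left them, time stands still between calls to the robot, and variables do not carry over. Pictures are saved under pics/ and viewed, about 12 in all and at most 16, crops included, and the job is handed in when it is done.

Besides the shell and the picture viewer there is one more tool, called as name(argument=value, ...) on one line, values as JSON. arm_command: Moves the arm, as the interface text tells. Its arguments: {"type":"object","properties":{"travel":{"type":"array","items":{"type":"array","items":{"type":"number"}}},"angular":{"type":"array","items":{"type":"array","items":{"type":"number"}}},"claw":{"type":"array","items":{"type":"number"}},"force":{"type":"number"}},"required":["travel","angular","claw"]}

```bash
mkdir -p pics
cat > h.py <<'E'
import numpy as np, cv2
from station import arm
from scipy.spatial.transform import Rotation as R
def cam(n):
    p=arm.camera_params(n); f=200/np.tan(np.radians(p['vertical_fov'])/2)
    K=np.array([[f,0,p['cx']],[0,f,p['cy']],[0,0,1]]); return K,np.array(p['rvec'],float),np.array(p['tvec'],float)
def snap(n,name):
    c=cam(n); im=arm.read_camera(n); cv2.imwrite('pics/'+name+'.png',im[:,:,::-1]); np.savez('pics/'+name+'.npz',im=im,K=c[0],r=c[1],t=c[2]); return im,c
def load(name):
    d=np.load('pics/'+name+'.npz'); return d['im'],(d['K'],d['r'],d['t'])
def px2w(c,uv,z):
    K,r,t=c; M=cv2.Rodrigues(r)[0]; d=M.T@np.linalg.inv(K)@np.array([uv[0],uv[1],1.]); o=-M.T@t.ravel(); return o+d*(z-o[2])/d[2]
def w2px(c,P):
    return cv2.projectPoints(np.atleast_2d(np.array(P,float)),c[1],c[2],c[0],None)[0].reshape(-1,2)
def st():
    s=arm.get_state(); return s
def go(pos,yaw=None,rpy=None):
    "travel/angular from present tool pose to target (tool down, yaw = world yaw of tool x)"
    s=st(); Rt=R.from_euler('xyz',s['orientation']); tr=Rt.inv().apply(np.array(pos)-s['tool_pos'])*1000
    G=R.from_euler('xyz',[np.pi,0,yaw]); w=(Rt.inv()*G).as_rotvec(degrees=True)
    print('travel',tr.round(1),'ang',w.round(2)); return tr,w
E
python3 - <<'E'
from h import *
for n in('top','side'):
    im,c=snap(n,n+'0'); print(n,c)
print(st())
E
```

```text
top (array([[375.92600527,   0.        , 318.88272474],
       [  0.        , 375.92600527, 197.01251483],
       [  0.        ,   0.        ,   1.        ]]), array([ 2.16569898, -2.03058231,  0.22778972]), array([0.0065584 , 0.48635325, 1.07189856]))
side (array([[475.59217981,   0.        , 317.97919173],
       [  0.        , 475.59217981, 193.10267865],
       [  0.        ,   0.        ,   1.        ]]), array([ 2.42260258, -0.15393823,  0.03238555]), array([-0.46129149,  0.12201923,  1.54146725]))
{'time_s': 0.1, 'q': array([ 1.14060173e+00,  3.53584168e-01,  1.63403603e+00,  2.08281305e-05,
        1.15520585e+00, -2.43576349e-03]), 'qd': array([ 0.00086495, -0.0016673 , -0.00039292,  0.00095485, -0.00099742,
        0.00077883]), 'effort': array([ 7.24789770e-04, -5.94905555e+01, -3.34927976e+01,  7.00320303e-02,
        1.83331466e-02, -2.26930206e-05]), 'tool_pos': array([0.25910842, 0.56829543, 0.22494562]), 'orientation': array([-3.14035931e+00, -2.20490146e-05,  2.71382539e+00]), 'wrist_force': array([-0.32148255,  0.31803013,  0.22004093]), 'moment': array([-0.01953399,  0.00216561, -0.04983066]), 'grip_width': 0.09192946158349413}
```

View pics/top0.png

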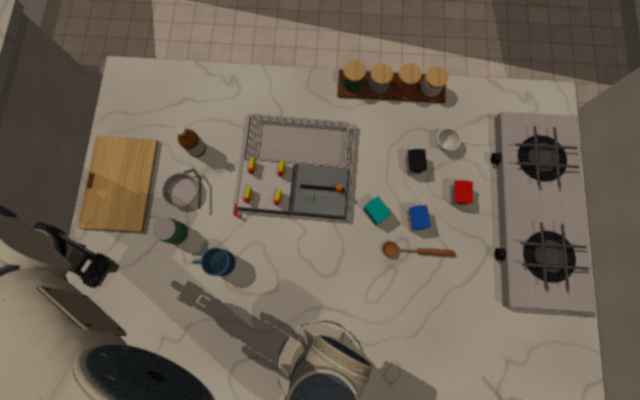

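View pics/side0.png

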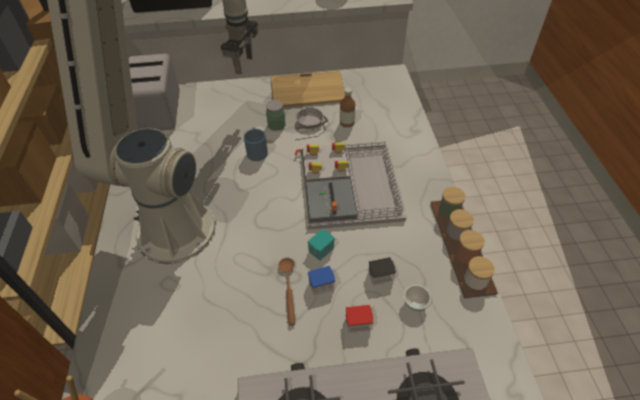

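The top view shows the basket at px (236–357, 116–217) with nuts at about (250,164), (281,167), (278,197) and (247,194), and the damper tab at (339,187). The red, blue and black boxes are at (463,191), (419,217) and (416,160), and the turquoise decoy is at (377,210).

Run:
```python
from h import *
im,c=load('top0'); im2,c2=load('side0')
for n,uv,z in[('n4',(251,164),.075),('n3',(281,167),.075),('n2',(278,197),.075),('n1',(247.5,194),.075),('damp',(339,187),.076),('mark',(313,196),.042),('red',(463,190),.058),('blue',(419,216),.058),('black',(416,160),.058),('teal',(376,210),.058),('ram',(449,141),.045),('oil',(186,138),.16)]:
    print(n,px2w(c,uv,z).round(3))
for n,uv,z in[('red',(359,315),.058),('blue',(321,276),.058),('black',(382,268),.058),('teal',(321,243),.058),('n1',(313,149),.075),('n2',(315,167),.075),('n3',(341,165),.075),('n4',(337,147),.075),('damp',(333,205),.076)]: print('side',n,px2w(c2,uv,z).round(3))
a=cv2.resize(im[105:225,230:370],None,fx=5,fy=5,interpolation=cv2.INTER_CUBIC)
cv2.imwrite('pics/z1.png',a[:,:,::-1])
```

```text
n4 [0.569 0.247 0.075]
n3 [0.565 0.157 0.075]
n2 [0.473 0.158 0.075]
n1 [0.476 0.248 0.075]
damp [ 0.514 -0.02   0.076]
mark [0.49  0.056 0.042]
red [ 0.533 -0.392  0.058]
blue [ 0.446 -0.261  0.058]
black [ 0.619 -0.251  0.058]
teal [ 0.456 -0.134  0.058]
ram [ 0.693 -0.357  0.045]
oil [0.607 0.42  0.16 ]
side red [ 0.529 -0.396  0.058]
side blue [ 0.443 -0.264  0.058]
side black [ 0.62  -0.26   0.058]
side teal [ 0.457 -0.15   0.058]
side n1 [0.477 0.239 0.075]
side n2 [0.474 0.151 0.075]
side n3 [0.563 0.148 0.075]
side n4 [0.562 0.237 0.075]
side damp [ 0.511 -0.024  0.076]
```

View pics/z1.png

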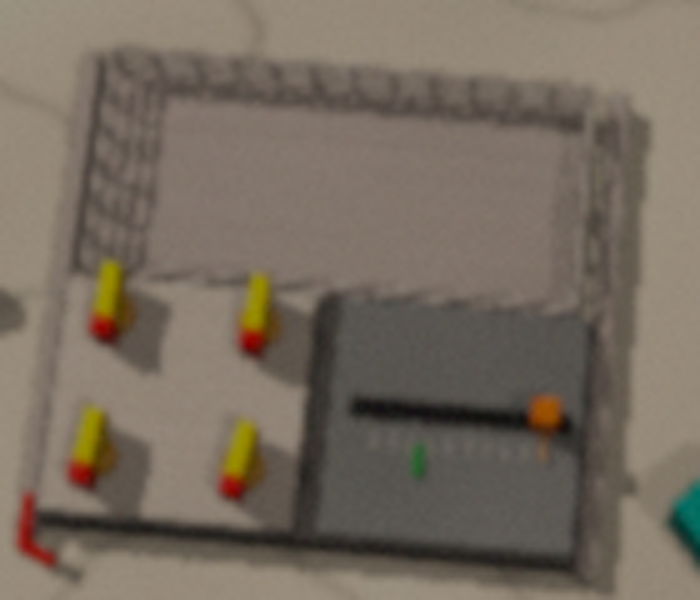

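Run:
```python
from h import *
go((.48,.2,.30),np.pi); K,r,t=cam('wrist'); M=cv2.Rodrigues(r)[0]; print(-M.T@t, M[2], K)
```

```text
travel [-353.8 -243.6  -74.8] ang [-7.000e-02 -2.000e-02 -2.451e+01]
[0.19601023 0.59717013 0.38345559] [ 0.22282382 -0.10425298 -0.96926821] [[299.87499826   0.         318.03558872]
 [  0.         299.87499826 200.30791426]
 [  0.           0.           1.        ]]
```

arm_command(travel=[[0,0,-50],[-40,-30,-75],[-80,-60,-75],[-125,-90,-75],[-170,-120,-75],[-210,-150,-75],[-255,-180,-75],[-300,-212,-75]], angular=[[0,0,0],[0,0,0],[0,0,-4],[0,0,-10],[0,0,-16],[0,0,-20],[0,0,-24.5],[0,0,-24.5]], claw=[1,1,1,1,0.5,0.35,0.35,0.35])

```text
time_s: 0.9
tool_pos: [0.4332, 0.2687, 0.3001]
orientation: [-3.14, -0.001, -3.139]
wrist_force: [0.7, 0.2, 0.3]
grip_width: 0.0618
```

Run:
```python
from h import *
go((.48,.2,.30),np.pi)
```

```text
travel [-46.6 -68.9   0.2] ang [-0.07 -0.03  0.16]
```

arm_command(travel=[[-23,-35,0],[-46,-69,0],[-46,-69,0],[-46,-69,0]], angular=[[0,0,0],[0,0,0],[0,0,0],[0,0,0]], claw=[0.35,0.35,0.35,0.35])

```text
time_s: 1.3
tool_pos: [0.4794, 0.1993, 0.2998]
orientation: [-3.14, -0.001, -3.141]
wrist_force: [-0.1, 0.5, -0.7]
grip_width: 0.0327
```

Run:
```python
from h import *
im,c=snap('wrist','w1'); print(st()['tool_pos'],st()['orientation'])
```

```text
[0.47896941 0.20008139 0.29989053] [-3.14063922e+00 -1.34231536e-03 -3.13966145e+00]
```

View pics/w1.png

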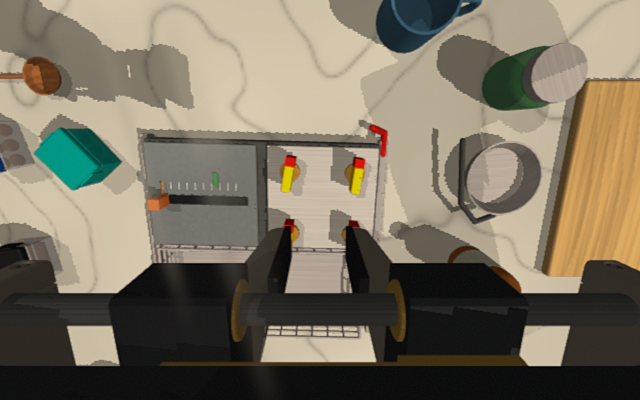

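The wrist view shows nut2 at (289,174), nut1 at (357,176), the green mark at (215,180) and the damper tab at (158,200). The far nuts are hidden behind the fingers.

```bash
cat >> h.py <<'E'
from scipy.optimize import least_squares
def hsv(im): return cv2.cvtColor(im,cv2.COLOR_RGB2HSV)
def mask(im,name):
    h=hsv(im); H,S,V=h[...,0].astype(int),h[...,1],h[...,2]
    return {'nut':(((H<5)|(H>174)|((H>24)&(H<34)))&(S>170)&(V>70)),'orange':((H>6)&(H<16)&(S>150)&(V>90)),'green':((H>45)&(H<80)&(S>100)&(V>50))}[name].astype(np.uint8)
def hullc(c,center,half,yaw):
    "centroid of the silhouette of an upright box"
    p=np.array([[a,b,d] for a in(-1,1) for b in(-1,1) for d in(-1,1)])*half
    p=R.from_euler('z',yaw).apply(p)+center
    m=cv2.moments(cv2.convexHull(w2px(c,p).astype(np.float32))); return np.array([m['m10'],m['m01']])/m['m00'], m['m00']
def blobs(m,amin=8):
    n,l,s,ce=cv2.connectedComponentsWithStats(m); return [(ce[i].round(1),s[i,4],s[i,:4]) for i in range(1,n) if s[i,4]>=amin]
E
python3 - <<'E'
from h import *
for nm in('w1','top0','side0'):
    im,c=load(nm)
    for k in('nut','orange','green'):
        print(nm,k,[(b[0].tolist(),int(b[1]),b[2].tolist()) for b in blobs(mask(im,k))])
E
```

```text
w1 nut [([380.5, 137.3], 206, [370, 125, 17, 32]), ([289.9, 160.5], 96, [285, 155, 11, 12]), ([358.5, 162.4], 105, [353, 157, 12, 12]), ([286.8, 178.9], 216, [281, 167, 13, 25]), ([356.7, 180.7], 205, [351, 168, 12, 26]), ([289.1, 223.6], 73, [284, 219, 10, 14]), ([353.4, 224.0], 55, [349, 221, 10, 7])]
w1 orange [([36.6, 76.8], 824, [0, 57, 59, 38]), ([46.1, 64.9], 14, [42, 64, 9, 3]), ([158.4, 201.2], 273, [147, 183, 23, 27]), ([514.0, 283.3], 95, [507, 277, 14, 16])]
w1 green [([504.9, 82.7], 1447, [483, 57, 42, 52]), ([533.1, 103.5], 90, [525, 98, 22, 10]), ([215.2, 179.9], 44, [214, 173, 4, 14])]
top0 nut [([251.3, 162.1], 35, [249, 158, 5, 9]), ([281.0, 164.7], 37, [279, 160, 5, 10]), ([250.2, 170.8], 12, [248, 169, 5, 4]), ([279.7, 173.1], 12, [278, 172, 4, 4]), ([463.3, 191.9], 388, [455, 181, 18, 23]), ([247.5, 191.4], 34, [245, 187, 6, 10]), ([277.8, 194.2], 38, [275, 190, 6, 9]), ([245.5, 199.6], 11, [244, 198, 4, 4]), ([275.8, 202.3], 10, [274, 201, 4, 4]), ([235.8, 212.3], 27, [234, 205, 7, 13])]
top0 orange [([338.3, 187.0], 26, [336, 184, 6, 7]), ([390.8, 250.0], 152, [383, 243, 16, 14]), ([435.6, 251.4], 112, [418, 249, 36, 5])]
top0 green []
side0 nut [([339.4, 143.7], 11, [336, 143, 8, 2]), ([313.9, 146.2], 9, [311, 146, 7, 2]), ([342.8, 162.1], 9, [339, 162, 8, 2]), ([317.2, 164.3], 12, [313, 164, 8, 2]), ([358.8, 314.9], 402, [347, 306, 25, 19])]
side0 orange [([631.1, 93.5], 33, [625, 86, 12, 15]), ([333.7, 205.1], 27, [332, 202, 4, 8]), ([83.1, 397.2], 58, [77, 395, 15, 5]), ([68.6, 398.2], 19, [64, 396, 9, 4])]
side0 green []
```

Run:
```python
from h import *
_,cw=load('w1'); _,ct=load('top0')
off={1:(-.045,.045),2:(-.045,-.045),3:(.045,-.045),4:(.045,.045)}
ob=[(cw,1,(357.3,174.5),1),(cw,2,(287.8,173.2),1),(ct,1,(247,193.4),1),(ct,2,(277.4,195.9),1),(ct,3,(280.7,166.8),1),(ct,4,(251,164.3),1)]
def res(p,ob=ob):
    r=[]
    for c,i,uv,w in ob:
        o=R.from_euler('z',p[2]).apply([*off[i],0]); ctr=np.array([p[0],p[1],.066])+o
        f=c[0][0,0]; r+=list((hullc(c,ctr,np.array([.023,.006,.014]),p[2])[0]-uv)*w)
    return np.array(r)
for name,o in(('all',ob),('w',ob[:2]),('top',ob[2:])):
    s=least_squares(res,[.52,.2,-.03],args=(o,)); print(name,s.x.round(4),s.fun.round(2))
    for i in off: print(i,(R.from_euler('z',s.x[2]).apply([*off[i],0])[:2]+s.x[:2]).round(4),end=' ')
    print()
print('red->yellow dir', [ (px2w(cw,a,.08)-px2w(cw,b,.08)).round(4) for a,b in(((356.7,180.7),(358.5,162.4)),((286.8,178.9),(289.9,160.5)))])
m=px2w(cw,(215.2,179.9),.042); d=px2w(cw,(157,203),.075); print('mark',m,'damp',d, 'top damp',px2w(ct,(338.3,187),.072))
```

```text
all [ 0.5192  0.2035 -0.033 ] [-0.3   1.62  0.69  0.71  0.4   1.27  0.08  1.63  0.41  1.79  0.55  1.53]
1 [0.4758 0.2499] 2 [0.4728 0.16  ] 3 [0.5627 0.157 ] 4 [0.5657 0.247 ] 
w [ 0.5176  0.2035 -0.0277] [-0.41  0.22  0.49 -0.34]
1 [0.4739 0.2497] 2 [0.4714 0.1598] 3 [0.5614 0.1573] 4 [0.5638 0.2472] 
top [ 0.5239  0.205  -0.0332] [ 0.06 -0.29 -0.29  0.08  0.05  0.29  0.22  0.03]
1 [0.4804 0.2515] 2 [0.4774 0.1615] 3 [0.5674 0.1585] 4 [0.5704 0.2485] 
red->yellow dir [array([ 0.0234, -0.0015,  0.    ]), array([ 0.0235, -0.0045,  0.    ])]
mark [0.48545685 0.05376613 0.042     ] damp [ 0.51048721 -0.01434989  0.075     ] top damp [ 0.51512601 -0.01798392  0.072     ]
```

arm_command(travel=[[3.5,40,0],[3.5,50,40],[3.5,50,90],[3.5,50,140],[3.5,50,180],[3.5,50,215],[3.5,50,237],[3.5,50,237]], angular=[[0,0,1.7],[0,0,1.7],[0,0,1.7],[0,0,1.7],[0,0,1.7],[0,0,1.7],[0,0,1.7],[0,0,1.7]], claw=[0.45,0.45,0.45,0.45,0.45,0.45,0.45,0.45], force=15)

```text
time_s: 2.15
tool_pos: [0.472, 0.2501, 0.06]
orientation: [-3.138, -0.007, 3.116]
wrist_force: [-0.0, 0.1, -0.4]
grip_width: 0.0415
```

arm_command(travel=[[0,0,0],[0,0,0],[0,0,0],[0,0,0]], angular=[[0,0,0],[0,0,0],[0,0,0],[0,0,0]], claw=[0,0,0,0])

```text
time_s: 2.55
tool_pos: [0.4716, 0.2497, 0.0608]
orientation: [-3.137, -0.007, 3.116]
wrist_force: [-0.6, -5.7, -1.7]
grip_width: 0.0264
```

arm_command(travel=[[0,0,0],[0,0,0],[0,0,0]], angular=[[0,0,0],[0,0,0],[0,0,0]], claw=[0,0,0])

```text
time_s: 2.85
tool_pos: [0.4715, 0.2496, 0.0609]
orientation: [-3.137, -0.007, 3.116]
wrist_force: [-0.2, -3.4, -6.4]
grip_width: 0.026
```

Run:
```python
from h import *
im,c=snap('wrist','w2'); s=st(); print(s['grip_width'],s['wrist_force'],s['tool_pos']); a=im[120:320,200:460]; cv2.imwrite('pics/w2c.png',cv2.resize(a,None,fx=3,fy=3)[:,:,::-1])
```

```text
0.02649957821668131 [-0.41431308 -3.53028132 -5.90436054] [0.47153238 0.24969022 0.06086116]
```

View pics/w2c.png

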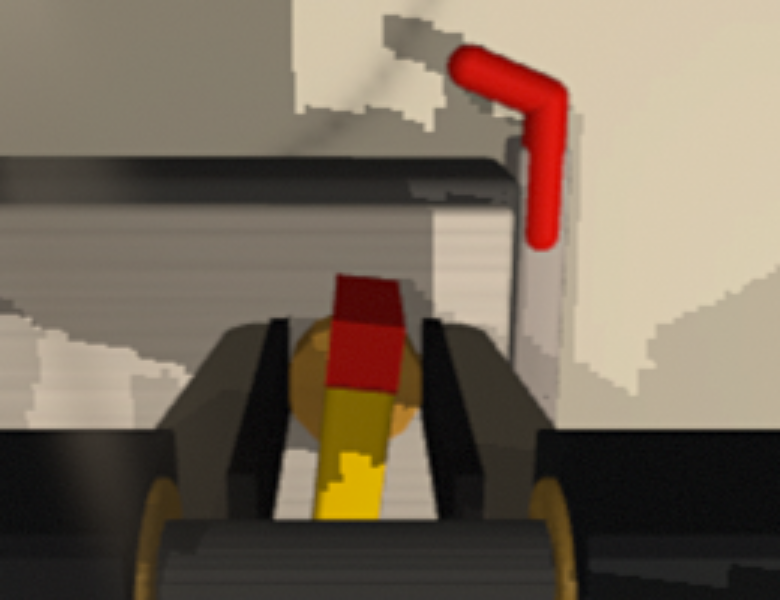

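The fingers closed on the brass foot. I'll go 6 mm higher.

arm_command(travel=[[0,0,0],[0,0,0],[0,0,-6],[0,0,-6],[0,0,-6],[0,0,-6],[0,0,-6],[0,0,-6]], angular=[[0,0,0],[0,0,0],[0,0,0],[0,0,0],[0,0,0],[0,0,0],[0,0,0],[0,0,0]], claw=[0.35,0.35,0.35,0,0,0,0,0])

```text
time_s: 3.7
tool_pos: [0.4719, 0.2497, 0.0671]
orientation: [-3.137, -0.006, 3.116]
wrist_force: [1.8, -1.2, 4.6]
grip_width: 0.0125
```

arm_command(travel=[[-2,0,0],[-2,0,0],[-2,0,0],[-2,0,0],[-2,0,0],[-2,0,0],[-2,0,0],[-2,0,0]], angular=[[0,0,0],[0,0,8],[0,0,16],[0,0,24],[0,0,32],[0,0,40],[0,0,46],[0,0,46]], claw=[0,0,0,0,0,0,0,0])

```text
time_s: 4.5
tool_pos: [0.4736, 0.2515, 0.0671]
orientation: [-3.136, -0.003, 2.309]
wrist_force: [-3.7, 9.1, 1.8]
grip_width: 0.0116
```

arm_command(travel=[[0,0,0],[0,0,0],[0,0,-20],[0,0,-50],[0,0,-50]], angular=[[0,0,0],[0,0,0],[0,0,0],[0,0,0],[0,0,0]], claw=[0.35,0.35,0.35,0.35,0.35])

```text
time_s: 5.0
tool_pos: [0.4759, 0.2523, 0.12]
orientation: [-3.14, -0.002, 2.309]
wrist_force: [0.1, 0.5, 0.2]
grip_width: 0.0321
```

Run:
```python
from h import *
im,c=snap('wrist','w3'); cv2.imwrite('pics/w3c.png',cv2.resize(im[100:300,180:460],None,fx=2.5,fy=2.5)[:,:,::-1]); print(st()['orientation'],st()['tool_pos'])
go((.5628,.1573,.12),np.pi-.03)
```

```text
[-3.13879707e+00 -2.50745407e-03  2.30873529e+00] [0.47507839 0.25190466 0.11853454]
travel [-129.     1.2   -1.8] ang [ -0.09  -0.2  -46.  ]
```

View pics/w3c.png

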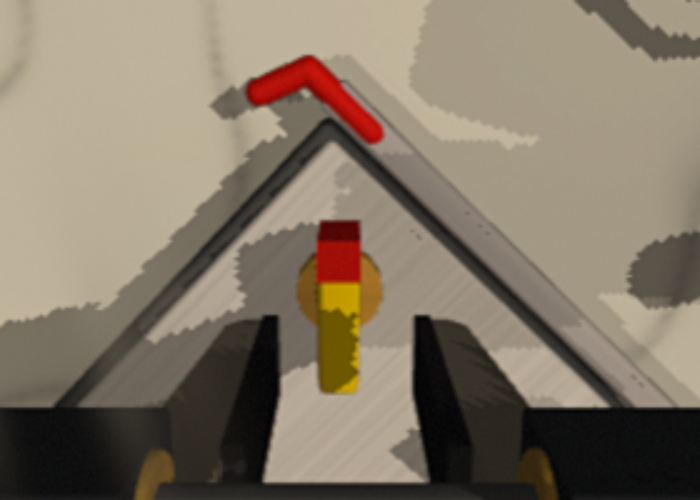

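The picture shows nut1 at 45°, with the bar centred between the fingers. Next I'll refine the nut position from this close view.

Run:
```python
from h import *
im,c=load('w3'); h=hsv(im);H,S,V=h[...,0].astype(int),h[...,1],h[...,2]
m=(((H<5)|(H>174)|((H>22)&(H<36)))&(S>150)&(V>60)).astype(np.uint8); m[:160]=0
b=max(blobs(cv2.morphologyEx(m,cv2.MORPH_CLOSE,np.ones((3,3)))),key=lambda b:b[1]); print(b)
def f(p): q,a=hullc(c,np.array([p[0],p[1],.066]),np.array([.023,.006,.014]),-.03-.803); return q-b[0]
s=least_squares(f,[.475,.25]); print(s.x)
```

```text
(array([315.1, 221.4]), np.int32(1081), array([307, 189,  17,  68], dtype=int32))
[0.47384557 0.25059301]
```

arm_command(travel=[[-40,0.5,0],[-85,0.5,0],[-128,0.5,0],[-128,0.5,0],[-128,0.5,10],[-128,0.5,30],[-128,0.5,51],[-128,0.5,51]], angular=[[0,0,-8],[0,0,-16],[0,0,-24],[0,0,-32],[0,0,-40],[0,0,-46],[0,0,-46],[0,0,-46]], claw=[0.4,0.4,0.4,0.4,0.4,0.4,0.4,0.4])

```text
time_s: 5.85
tool_pos: [0.5586, 0.1566, 0.0637]
orientation: [-3.14, -0.01, 3.111]
wrist_force: [-0.1, 0.5, -0.3]
grip_width: 0.0368
```

arm_command(travel=[[0,0,0],[0,0,0],[0,0,0],[0,0,0],[0,0,0]], angular=[[0,0,0],[0,0,0],[0,0,0],[0,0,0],[0,0,0]], claw=[0,0,0,0,0])

```text
time_s: 6.35
tool_pos: [0.559, 0.1571, 0.0644]
orientation: [-3.14, -0.009, 3.111]
wrist_force: [-2.2, 2.7, 2.4]
grip_width: 0.0119
```

arm_command(travel=[[-2,0,-1],[-2,0,-1],[-2,0,-1],[-2,0,-1],[-2,0,-1],[-2,0,-1],[-2,0,-1],[-2,0,-1]], angular=[[0,0,0],[0,0,8],[0,0,16],[0,0,24],[0,0,32],[0,0,40],[0,0,46],[0,0,46]], claw=[0,0,0,0,0,0,0,0])

```text
time_s: 7.15
tool_pos: [0.5606, 0.1597, 0.0646]
orientation: [-3.137, -0.008, 2.303]
wrist_force: [-1.4, 17.4, -12.8]
grip_width: 0.0119
```

arm_command(travel=[[0,0,0],[0,0,0],[0,0,-20],[0,0,-52],[0,0,-52]], angular=[[0,0,0],[0,0,0],[0,0,0],[0,0,0],[0,0,0]], claw=[0.4,0.4,0.4,0.4,0.4])

```text
time_s: 7.65
tool_pos: [0.5637, 0.1596, 0.1205]
orientation: [3.141, -0.005, 2.303]
wrist_force: [0.9, 0.1, 0.8]
grip_width: 0.0366
```

Run:
```python
from h import *
go((.4715,.1603,.12),np.pi-.03)
```

```text
travel [ 62.2 -68.1   0.8] ang [  0.12  -0.26 -46.3 ]
```

arm_command(travel=[[20,-22,0],[40,-44,0],[60,-68,0],[60,-68,0],[60,-68,8],[60,-68,28],[60,-68,49],[60,-68,49]], angular=[[0,0,-8],[0,0,-16],[0,0,-24],[0,0,-32],[0,0,-40],[0,0,-46],[0,0,-46],[0,0,-46]], claw=[0.4,0.4,0.4,0.4,0.4,0.4,0.4,0.4])

```text
time_s: 8.45
tool_pos: [0.4712, 0.158, 0.0697]
orientation: [3.14, -0.007, 3.106]
wrist_force: [0.4, -0.9, 0.4]
grip_width: 0.0368
```

arm_command(travel=[[0,0,0],[0,0,0],[0,0,0],[0,0,0],[0,0,0]], angular=[[0,0,0],[0,0,0],[0,0,0],[0,0,0],[0,0,0]], claw=[0,0,0,0,0])

```text
time_s: 8.95
tool_pos: [0.4711, 0.1593, 0.0705]
orientation: [3.137, -0.007, 3.105]
wrist_force: [-2.8, 8.9, 0.7]
grip_width: 0.012
```

arm_command(travel=[[0,1,1],[0,1,1],[0,1,1],[0,1,1],[0,1,1],[0,1,1],[0,1,1],[0,1,1]], angular=[[0,0,0],[0,0,8],[0,0,16],[0,0,24],[0,0,32],[0,0,40],[0,0,46],[0,0,46]], claw=[0,0,0,0,0,0,0,0])

```text
time_s: 9.75
tool_pos: [0.4719, 0.1608, 0.0704]
orientation: [-3.142, -0.007, 2.3]
wrist_force: [-0.7, 3.0, 4.7]
grip_width: 0.0121
```

arm_command(travel=[[0,0,0],[0,0,0],[0,0,-20],[0,0,-50],[0,0,-50]], angular=[[0,0,0],[0,0,0],[0,0,0],[0,0,0],[0,0,0]], claw=[0.4,0.4,0.4,0.4,0.4])

```text
time_s: 10.25
tool_pos: [0.4742, 0.161, 0.1233]
orientation: [3.137, -0.005, 2.302]
wrist_force: [-0.3, 0.1, -0.6]
grip_width: 0.0368
```

Run:
```python
from h import *
go((.564,.2476,.12),np.pi-.03)
```

```text
travel [  4.4 124.6   3.9] ang [  0.36  -0.18 -46.39]
```

arm_command(travel=[[2,40,0],[4,84,0],[3,125,0],[3,125,0],[3,125,10],[3,125,30],[3,125,55],[3,125,55]], angular=[[0,0,-8],[0,0,-16],[0,0,-24],[0,0,-32],[0,0,-40],[0,0,-46],[0,0,-46],[0,0,-46]], claw=[0.4,0.4,0.4,0.4,0.4,0.4,0.4,0.4])

```text
time_s: 11.05
tool_pos: [0.5627, 0.2459, 0.0652]
orientation: [3.138, -0.006, 3.106]
wrist_force: [-0.7, 0.4, 0.2]
grip_width: 0.0369
```

arm_command(travel=[[0,0,0],[0,0,0],[0,0,0],[0,0,0],[0,0,0]], angular=[[0,0,0],[0,0,0],[0,0,0],[0,0,0],[0,0,0]], claw=[0,0,0,0,0])

```text
time_s: 11.55
tool_pos: [0.5633, 0.2469, 0.0662]
orientation: [3.136, -0.004, 3.105]
wrist_force: [-1.2, 5.5, 0.6]
grip_width: 0.012
```

arm_command(travel=[[-1,0.5,0],[-1,0.5,0],[-1,0.5,0],[-1,0.5,0],[-1,0.5,0],[-1,0.5,0],[-1,0.5,0],[-1,0.5,0]], angular=[[0,0,0],[0,0,8],[0,0,16],[0,0,24],[0,0,32],[0,0,40],[0,0,46],[0,0,46]], claw=[0,0,0,0,0,0,0,0])

```text
time_s: 12.35
tool_pos: [0.5641, 0.2485, 0.0663]
orientation: [3.14, -0.008, 2.299]
wrist_force: [-1.1, 7.5, -3.8]
grip_width: 0.0117
```

arm_command(travel=[[0,0,0],[0,0,0],[0,0,-20],[0,0,-60],[0,0,-60]], angular=[[0,0,0],[0,0,0],[0,0,0],[0,0,0],[0,0,0]], claw=[0.4,0.4,0.4,0.4,0.4])

```text
time_s: 12.85
tool_pos: [0.5675, 0.2489, 0.1313]
orientation: [3.133, -0.006, 2.299]
wrist_force: [-0.2, 1.3, 0.1]
grip_width: 0.0364
```

Run:
```python
from h import *
s=st();print(s['tool_pos'],s['orientation'])
go((.474,.2505,.12),np.pi-.03-.803)
im,c=snap('wrist','w4'); cv2.imwrite('pics/w4c.png',im[:,:,::-1])
```

```text
[0.56753081 0.24892865 0.13126588] [ 3.13254565 -0.0055023   2.29869662]
travel [ 63.3 -68.9  11. ] ang [ 0.52 -0.31 -0.57]
```

View pics/w4c.png

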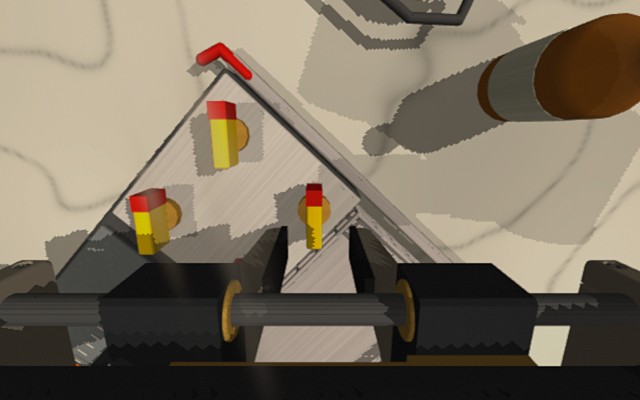

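All four bars stand aslant at about 45°: nut1 at (222,135), nut2 at (149,220), nut4 at (314,215), and nut3 is out of view. Second pass next.

arm_command(travel=[[31,-35,0],[63,-69,0],[63,-69,15],[63,-69,40],[63,-69,64],[63,-69,64],[63,-69,64]], angular=[[0,0,0],[0,0,0],[0,0,0],[0,0,0],[0,0,0],[0,0,0],[0,0,0]], claw=[0.4,0.4,0.4,0.4,0.4,0.4,0.4])

```text
time_s: 13.6
tool_pos: [0.4726, 0.2498, 0.0647]
orientation: [3.137, -0.007, 2.299]
wrist_force: [0.3, 0.4, 0.4]
grip_width: 0.0369
```

arm_command(travel=[[0,0,0],[0,0,0],[0,0,0],[0,0,0],[0,0,0]], angular=[[0,0,0],[0,0,0],[0,0,0],[0,0,0],[0,0,0]], claw=[0,0,0,0,0])

```text
time_s: 14.1
tool_pos: [0.4741, 0.2508, 0.0656]
orientation: [3.133, -0.006, 2.299]
wrist_force: [4.3, 4.1, 0.7]
grip_width: 0.0121
```

arm_command(travel=[[0,0,-1],[0,0,-1],[0,0,-1],[0,0,-1],[0,0,-1],[0,0,-1],[0,0,-1]], angular=[[0,0,8],[0,0,16],[0,0,24],[0,0,32],[0,0,39],[0,0,43],[0,0,43]], claw=[0,0,0,0,0,0,0])

```text
time_s: 14.8
tool_pos: [0.4755, 0.2513, 0.066]
orientation: [3.137, -0.011, 1.546]
wrist_force: [8.3, 3.9, -17.4]
grip_width: 0.0116
```

arm_command(travel=[[0,0,0],[0,0,0],[0,0,-20],[0,0,-53],[0,0,-53]], angular=[[0,0,0],[0,0,0],[0,0,0],[0,0,0],[0,0,0]], claw=[0.4,0.4,0.4,0.4,0.4])

```text
time_s: 15.3
tool_pos: [0.4769, 0.2516, 0.1226]
orientation: [3.132, -0.014, 1.546]
wrist_force: [0.5, -0.1, -0.6]
grip_width: 0.0366
```

Run:
```python
from h import *
s=st();print(s['tool_pos'],s['orientation'])
go((.5615,.1580,.12),np.pi-.03-.803)
```

```text
[0.47694909 0.25159357 0.12261831] [ 3.13232083 -0.01370888  1.5460369 ]
travel [-91.5  86.8   2.2] ang [  0.8   -0.54 -43.69]
```

arm_command(travel=[[-40,38,0],[-70,68,0],[-91,87,0],[-91,87,0],[-91,87,15],[-91,87,40],[-91,87,56],[-91,87,56]], angular=[[0,0,-8],[0,0,-16],[0.8,-0.5,-24],[0.8,-0.5,-32],[0.8,-0.5,-39],[0.8,-0.5,-43.7],[0.8,-0.5,-43.7],[0.8,-0.5,-43.7]], claw=[0.4,0.4,0.4,0.4,0.4,0.4,0.4,0.4])

```text
time_s: 16.1
tool_pos: [0.56, 0.1585, 0.0637]
orientation: [-3.138, -0.003, 2.309]
wrist_force: [-0.2, -0.5, 0.1]
grip_width: 0.0367
```

arm_command(travel=[[0,0,0],[0,0,0],[0,0,0],[0,0,0],[0,0,0]], angular=[[0,0,0],[0,0,0],[0,0,0],[0,0,0],[0,0,0]], claw=[0,0,0,0,0])

```text
time_s: 16.6
tool_pos: [0.5611, 0.1592, 0.0646]
orientation: [-3.14, -0.002, 2.308]
wrist_force: [2.0, 3.2, 1.8]
grip_width: 0.0118
```

arm_command(travel=[[0,0,-2],[0,0,-2],[0,0,-2],[0,0,-2],[0,0,-2],[0,0,-2],[0,0,-2]], angular=[[0,0,8],[0,0,16],[0,0,24],[0,0,32],[0,0,39],[0,0,43.5],[0,0,43.5]], claw=[0,0,0,0,0,0,0])

```text
time_s: 17.3
tool_pos: [0.563, 0.1599, 0.066]
orientation: [3.14, -0.002, 1.546]
wrist_force: [10.5, 5.5, -19.2]
grip_width: 0.0116
```

arm_command(travel=[[0,0,0],[0,0,0],[0,0,-20],[0,0,-53],[0,0,-53]], angular=[[0,0,0],[0,0,0],[0,0,0],[0,0,0],[0,0,0]], claw=[0.4,0.4,0.4,0.4,0.4])

```text
time_s: 17.8
tool_pos: [0.565, 0.1602, 0.1229]
orientation: [3.135, -0.003, 1.547]
wrist_force: [0.2, -0.6, 0.4]
grip_width: 0.037
```

Run:
```python
from h import *
s=st();print(s['tool_pos'],s['orientation'])
go((.4725,.1605,.12),np.pi-.03-.803)
```

```text
[0.5650258  0.16024493 0.12290476] [ 3.13508949 -0.00319623  1.54657023]
travel [ -2.  -92.5   2.3] ang [ 4.200e-01 -3.000e-02 -4.366e+01]
```

arm_command(travel=[[-1,-40,0],[-2,-80,0],[-2,-92,0],[-2,-92,0],[-2,-92,15],[-2,-92,40],[-2,-92,55],[-2,-92,55]], angular=[[0,0,-8],[0,0,-16],[0.4,0,-24],[0.4,0,-32],[0.4,0,-39],[0.4,0,-43.7],[0.4,0,-43.7],[0.4,0,-43.7]], claw=[0.4,0.4,0.4,0.4,0.4,0.4,0.4,0.4])

```text
time_s: 18.6
tool_pos: [0.4715, 0.16, 0.0655]
orientation: [-3.138, -0.002, 2.309]
wrist_force: [0.3, -0.5, -0.4]
grip_width: 0.0365
```

arm_command(travel=[[0,0,0],[0,0,0],[0,0,0],[0,0,0],[0,0,0]], angular=[[0,0,0],[0,0,0],[0,0,0],[0,0,0],[0,0,0]], claw=[0,0,0,0,0])

```text
time_s: 19.1
tool_pos: [0.4723, 0.1603, 0.0662]
orientation: [-3.14, -0.001, 2.309]
wrist_force: [0.7, 2.0, 3.9]
grip_width: 0.0121
```

arm_command(travel=[[0,0,0],[0,0,0],[0,0,0],[0,0,0],[0,0,0],[0,0,0],[0,0,0]], angular=[[0,0,8],[0,0,16],[0,0,24],[0,0,32],[0,0,39],[0,0,43.5],[0,0,43.5]], claw=[0,0,0,0,0,0,0])

```text
time_s: 19.8
tool_pos: [0.4732, 0.1607, 0.0663]
orientation: [-3.141, -0.001, 1.549]
wrist_force: [4.7, 2.2, -6.5]
grip_width: 0.012
```

arm_command(travel=[[0,0,0],[0,0,0],[0,0,-20],[0,0,-54],[0,0,-54]], angular=[[0,0,0],[0,0,0],[0,0,0],[0,0,0],[0,0,0]], claw=[0.4,0.4,0.4,0.4,0.4])

```text
time_s: 20.3
tool_pos: [0.475, 0.1612, 0.1236]
orientation: [3.137, -0.002, 1.55]
wrist_force: [0.2, 0.1, -0.7]
grip_width: 0.037
```

Run:
```python
from h import *
s=st();print(s['tool_pos'],s['orientation'])
go((.565,.248,.12),np.pi-.03-.803)
```

```text
[0.47501601 0.16117886 0.12356132] [ 3.13732884e+00 -2.17061339e-03  1.55007532e+00]
travel [88.7 88.1  4.1] ang [ 2.800e-01 -3.000e-02 -4.346e+01]
```

arm_command(travel=[[35,35,0],[68,68,0],[88.5,88,0],[88.5,88,0],[88.5,88,15],[88.5,88,40],[88.5,88,55],[88.5,88,55]], angular=[[0,0,-8],[0,0,-16],[0.3,0,-24],[0.3,0,-32],[0.3,0,-39],[0.3,0,-43.5],[0.3,0,-43.5],[0.3,0,-43.5]], claw=[0.4,0.4,0.4,0.4,0.4,0.4,0.4,0.4])

```text
time_s: 21.1
tool_pos: [0.5631, 0.247, 0.0666]
orientation: [-3.137, -0.002, 2.307]
wrist_force: [-0.6, 0.2, -0.8]
grip_width: 0.0366
```

arm_command(travel=[[0,0,0],[0,0,0],[0,0,0],[0,0,0],[0,0,0]], angular=[[0,0,0],[0,0,0],[0,0,0],[0,0,0],[0,0,0]], claw=[0,0,0,0,0])

```text
time_s: 21.6
tool_pos: [0.5646, 0.248, 0.0675]
orientation: [-3.14, -0.001, 2.307]
wrist_force: [3.8, 4.2, -0.3]
grip_width: 0.0116
```

arm_command(travel=[[0,0,0],[0,0,0],[0,0,0],[0,0,0],[0,0,0],[0,0,0],[0,0,0]], angular=[[0,0,8],[0,0,16],[0,0,24],[0,0,32],[0,0,39],[0,0,43.5],[0,0,43.5]], claw=[0,0,0,0,0,0,0])

```text
time_s: 22.3
tool_pos: [0.5655, 0.2484, 0.0676]
orientation: [3.141, -0.001, 1.545]
wrist_force: [5.6, 3.2, -7.2]
grip_width: 0.0121
```

arm_command(travel=[[0,0,0],[0,0,0],[0,0,-40],[0,0,-80],[0,0,-120]], angular=[[0,0,0],[0,0,0],[0,0,0],[0,0,0],[0,0,0]], claw=[0.4,0.4,0.4,0.4,0.4])

```text
time_s: 22.8
tool_pos: [0.5648, 0.2479, 0.1889]
orientation: [-3.141, -0.0, 1.545]
wrist_force: [-0.4, -0.4, -0.3]
grip_width: 0.0367
```

Run:
```python
from h import *
s=st();print(s['tool_pos'],s['orientation'])
go((.44,.09,.25),np.pi-.03)
```

```text
[0.56477161 0.247854   0.1889244 ] [-3.14055248e+00 -1.42985468e-04  1.54518638e+00]
travel [-161.  -120.8  -61. ] ang [-4.000e-02 -5.000e-02 -8.975e+01]
```

arm_command(travel=[[-20,-15,-30],[-40,-30,-61],[-70,-50,-61],[-100,-75,-61],[-130,-100,-61],[-161,-121,-61],[-161,-121,-61],[-161,-121,-61]], angular=[[0,0,-8],[0,0,-16],[0,0,-24],[0,0,-32],[0,0,-40],[0,0,-48],[0,0,-56],[0,0,-64]], claw=[0.4,0.4,0.4,0.4,0.4,0.4,0.4,0.4])

```text
time_s: 23.6
tool_pos: [0.4387, 0.089, 0.2505]
orientation: [-3.141, -0.001, 2.667]
wrist_force: [-0.2, 0.8, 0.6]
grip_width: 0.0368
```

arm_command(travel=[[0,0,0],[0,0,0],[0,0,0],[0,0,0],[0,0,0]], angular=[[0,0,-8],[0,0,-16],[0,0,-24],[0,0,-26],[0,0,-26]], claw=[0.4,0.4,0.4,0.4,0.4])

```text
time_s: 24.1
tool_pos: [0.4383, 0.0888, 0.2506]
orientation: [-3.141, -0.001, 3.121]
wrist_force: [0.5, -0.4, -0.4]
grip_width: 0.0368
```

Run:
```python
from h import *
im,c=snap('wrist','w5'); s=st();print(s['tool_pos'],s['orientation'])
for k in('nut','orange','green'):
    print(k,[(b[0].tolist(),int(b[1]),b[2].tolist()) for b in blobs(mask(im,k))])
```

```text
[0.43842217 0.08883775 0.25062858] [-3.14145320e+00 -1.01216406e-03  3.11929105e+00]
nut [([471.0, 165.9], 228, [459, 154, 20, 34]), ([394.1, 213.2], 128, [386, 205, 14, 16]), ([457.8, 216.7], 82, [446, 211, 22, 9]), ([473.0, 216.0], 99, [468, 211, 11, 11]), ([374.9, 215.5], 229, [361, 212, 29, 8])]
orange [([93.3, 92.6], 41, [80, 89, 31, 13]), ([105.6, 102.8], 84, [98, 96, 15, 13]), ([15.5, 111.9], 414, [0, 105, 37, 14]), ([56.3, 109.7], 131, [34, 104, 51, 10]), ([100.4, 119.5], 425, [81, 111, 37, 19]), ([232.0, 246.0], 252, [223, 224, 19, 32])]
green [([610.6, 94.1], 8, [608, 93, 6, 4]), ([618.5, 102.1], 8, [616, 101, 6, 4]), ([292.0, 218.4], 79, [290, 211, 5, 16])]
```

View pics/w5.png

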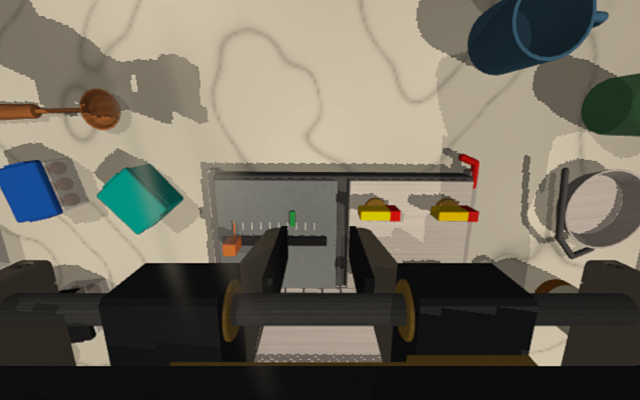

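The near nuts' bars are now square across, with their red ends left. The damper tab is at (231,246) and the green mark at (292,218).

Run:
```python
from h import *
im,c=load('w5'); m=mask(im,'orange')[232:262,215:250]; ys,xs=np.nonzero(m); print(xs.min()+215,xs.max()+215,ys.min()+232,ys.max()+232,xs.mean()+215,ys.mean()+232)
uv=np.array([xs.mean()+215,ys.mean()+232])
for h in(hullc,):
    s=least_squares(lambda p:hullc(c,np.array([p[0],p[1],.061]),np.array([.008,.008,.015]),-.03)[0]-uv,[.51,-.015]); print('damp',s.x)
mk=px2w(c,(292,218.4),.042); print('mark',mk)
Y=np.array([.03,1.]); print('dy',(mk[:2]-s.x)@Y)
go((s.x[0],s.x[1],.12),np.pi-.03)
```

```text
223 241 232 255 231.88702928870293 247.0836820083682
damp [ 0.51422503 -0.02009241]
mark [0.48489358 0.05406439 0.042     ]
dy 0.07327686046163095
travel [ -78.3 -107.2  130.6] ang [-0.01 -0.06  0.44]
```

arm_command(travel=[[-20,-30,40],[-45,-60,80],[-65,-90,110],[-78,-106,130],[-78,-106,160],[-78,-106,188],[-78,-106,188],[-78,-106,188]], angular=[[0,0,0],[0,0,0],[0,0,0],[0,0,0],[0,0,0],[0,0,0],[0,0,0],[0,0,0]], claw=[0.5,0.5,0.5,0.5,0.5,0.5,0.5,0.5])

```text
time_s: 24.95
tool_pos: [0.5135, -0.0189, 0.0628]
orientation: [-3.141, -0.002, 3.119]
wrist_force: [1.6, 0.2, 0.0]
grip_width: 0.0459
```

arm_command(travel=[[0,0,0],[0,0,0],[0,0,0],[0,0,0],[0,0,0],[0,0,0]], angular=[[0,0,0],[0,0,0],[0,0,0],[0,0,0],[0,0,0],[0,0,0]], claw=[0,0,0,0,0,0], force=8)

```text
time_s: 25.55
tool_pos: [0.5141, -0.0189, 0.0635]
orientation: [-3.141, -0.001, 3.119]
wrist_force: [-0.1, 0.9, 7.2]
grip_width: 0.0158
```

Run:
```python
from h import *
s=st();print(s['tool_pos'],s['orientation'],s['grip_width'],s['wrist_force'])
t=np.array(s['tool_pos']); d=(np.array([.4852,.0540])-t[:2])@[.03,1]; print(d); go((t[0]+.03*d,t[1]+d,t[2]),s['orientation'][2])
```

```text
[ 0.51410579 -0.01887483  0.06352454] [-3.14140617e+00 -1.11148999e-03  3.11854853e+00] 0.015763104864401398 [-0.10400695  0.87591038  7.19476195]
0.07200766086419812
travel [-0.5 72.  -0. ] ang [-0.01 -0.06  0.  ]
```

arm_command(travel=[[0,12,0],[-0.2,30,0],[-0.4,50,0],[-0.5,65,0],[-0.5,72,0],[-0.5,72,0],[-0.5,72,0],[-0.5,72,0]], angular=[[0,0,0],[0,0,0],[0,0,0],[0,0,0],[0,0,0],[0,0,0],[0,0,0],[0,0,0]], claw=[0,0,0,0,0,0,0,0])

```text
time_s: 26.35
tool_pos: [0.5161, 0.0528, 0.0636]
orientation: [-3.142, -0.001, 3.118]
wrist_force: [-2.0, 1.4, 3.3]
grip_width: 0.0161
```

arm_command(travel=[[0,0,0],[0,0,0],[0,0,0],[0,0,-40],[0,0,-90],[0,0,-140],[0,0,-180],[0,0,-180]], angular=[[0,0,0],[0,0,0],[0,0,0],[0,0,0],[0,0,0],[0,0,0],[0,0,0],[0,0,0]], claw=[0.3,0.4,0.4,0.4,0.5,1,1,1])

```text
time_s: 27.15
tool_pos: [0.5196, 0.053, 0.2493]
orientation: [3.14, 0.008, 3.118]
wrist_force: [-0.0, -0.8, 0.0]
grip_width: 0.0672
```

Run:
```python
from h import *
print(st()['tool_pos'],st()['orientation'])
go((.38,-.22,.30),np.pi)
```

```text
[0.51959815 0.05296633 0.24934769] [3.14049978 0.00835793 3.11793558]
travel [ 132.7 -276.1  -52.1] ang [ 0.06  0.48 -1.36]
```

arm_command(travel=[[25,-30,-15],[50,-65,-30],[75,-105,-50],[100,-145,-50],[125,-180,-50],[133,-206,-50],[133,-206,-50],[133,-206,-50]], angular=[[0,0,0],[0,0.5,-1],[0,0.5,-1.4],[0,0.5,-1.4],[0,0.5,-1.4],[0,0.5,-1.4],[0,0.5,-1.4],[0,0.5,-1.4]], claw=[1,1,1,1,1,1,1,1])

```text
time_s: 27.95
tool_pos: [0.381, -0.1501, 0.2974]
orientation: [3.14, -0.001, 3.14]
wrist_force: [0.2, -0.6, -0.3]
grip_width: 0.0914
```

Run:
```python
from h import *
im,c=snap('wrist','w6'); s=st();print(s['tool_pos'],s['orientation'])
for k in('orange','green'):
    print(k,[(b[0].tolist(),int(b[1]),b[2].tolist()) for b in blobs(mask(im,k),30)])
```

```text
[ 0.38132562 -0.14961776  0.2974385 ] [ 3.14001951e+00 -9.56336900e-04  3.14154963e+00]
orange [([285.3, 146.7], 919, [230, 131, 80, 34]), ([174.4, 148.6], 271, [160, 143, 30, 11])]
green [([456.7, 243.7], 47, [454, 239, 6, 11])]
```

View pics/w6.png

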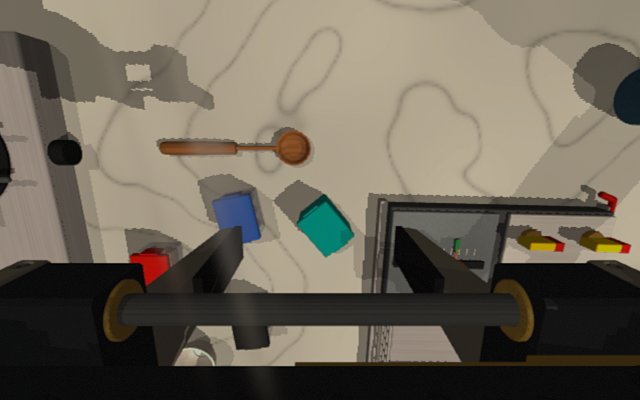

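The damper's pointer at (457,251) lines up with the green mark at (457,244). The blue lid is at (237,218), the turquoise decoy at (325,225), and the red and black boxes are partly hidden by the fingers.

```bash
cat >> h.py <<'E'
def boxes(nm,z=.058):
    im,c=load(nm); h=hsv(im);H,S,V=h[...,0].astype(int),h[...,1],h[...,2]
    M={'red':((H<5)|(H>174))&(S>180)&(V>60),'blue':(H>104)&(H<125)&(S>150)&(V>50),'black':(V<55)}
    for k,m in M.items():
        for b in blobs(m.astype(np.uint8),200):
            x,y,w,hh=b[2]
            sub=np.zeros_like(H,np.uint8); sub[y:y+hh,x:x+w]=m[y:y+hh,x:x+w]
            cn=max(cv2.findContours(sub,0,2)[0],key=cv2.contourArea)[:,0]
            P=np.array([px2w(c,u,z)[:2] for u in cn],np.float32)
            r=cv2.minAreaRect(P*1000)
            if max(r[1])<110: print(nm,k,b[0],'ctr',np.round(r[0],1),'size',np.round(r[1],1),'ang',round(r[2],1))
E
python3 - <<'E'
from h import *
snap('top','top1'); snap('side','side1')
boxes('top1'); boxes('side1'); boxes('w6')
_,c=load('top0')
for n,uv,z in(('TL',(248.4,115.4),.05),('TR',(356,124),.05),('BL',(237,208),.042),('BR',(345,219),.042)): print(n,px2w(c,uv,z).round(4))
im,c=load('top1'); cv2.imwrite('pics/t1c.png',cv2.resize(im[90:240,220:490],None,fx=2.9,fy=2.9,interpolation=cv2.INTER_CUBIC)[:,:,::-1])
E
```

```text
top1 black [372.  210.7] ctr [ 451.1 -129.4] size [72.  93.1] ang 89.5
top1 black [179.1 233.9] ctr [347.3 438.8] size [48.6 61. ] ang 71.4
top1 black [214.1 260.9] ctr [276.6 326.7] size [68.2 69.7] ang 3.7
top1 black [130.3 386.5] ctr [-66.  515.1] size [66.7 76. ] ang 3.7
top1 black [305.7 388. ] ctr [-39.2  39.4] size [48.3 90.6] ang 65.8
side1 red [359.  314.7] ctr [ 528.8 -394.7] size [44.9 62.3] ang 89.5
side1 black [289.1 182.1] ctr [390.  112.5] size [84.2 79.7] ang 88.1
w6 red [150.6 263.8] ctr [ 507.8 -391.2] size [50.9 50.6] ang 22.0
w6 blue [248.7 221.3] ctr [ 438.8 -252.4] size [65.8 29.8] ang 10.5
w6 black [39.5 63.9] ctr [ 241.5 -493.3] size [74.2 35.1] ang 0.3
w6 black [628.2  98.7] ctr [281.8 238.7] size [67.8 31.9] ang 14.6
w6 black [  4.2 161. ] ctr [ 354.4 -563.7] size [13.  59.5] ang 75.3
w6 black [ 64.3 151.2] ctr [ 346.1 -483.8] size [37.7 45.8] ang 23.8
w6 black [237.8 242.4] ctr [ 479.5 -264.9] size [11.8 61.2] ang 89.1
TL [0.7363 0.2778 0.05  ]
TR [ 0.7289 -0.0636  0.05  ]
BL [0.4381 0.282  0.042 ]
BR [ 0.4255 -0.0443  0.042 ]
```

View pics/t1c.png

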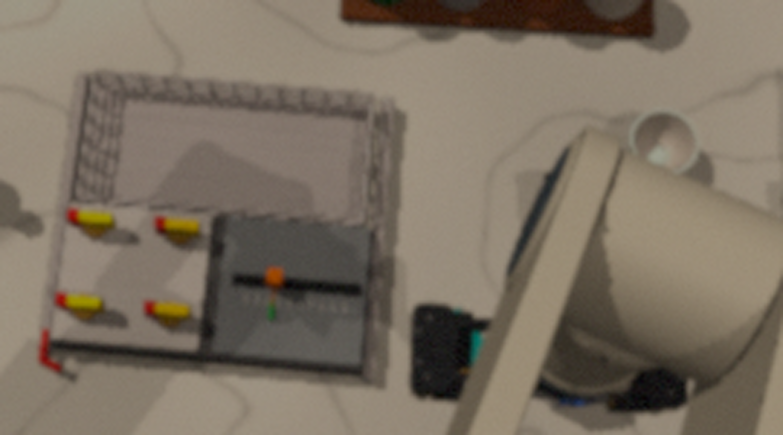

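All four bars are square across and the damper tab at (275,278) stands over the green mark. The bay is empty.

Run:
```python
from h import *
boxes('top0'); boxes('side0')
im,_=load('top0'); im2,_=load('side0'); im3,_=load('side1')
a=cv2.resize(im[130:240,390:490],(400,440),interpolation=cv2.INTER_CUBIC); b=cv2.resize(im3[225:335,295:445],(600,440),interpolation=cv2.INTER_CUBIC)
cv2.imwrite('pics/bx.png',np.hstack([a,b])[:,:,::-1][:, :800])
```

```text
top0 red [463.2 191.9] ctr [ 527.5 -393.7] size [50.8 70. ] ang 89.1
top0 blue [419.5 217.1] ctr [ 442.8 -262.7] size [66.6 50.7] ang 10.8
top0 black [416.8 160.9] ctr [ 616.3 -254. ] size [70.5 55. ] ang 3.7
top0 black [178.9 233.7] ctr [348.3 439.6] size [46.4 61.8] ang 74.5
top0 black [213.6 261.6] ctr [276.6 326.7] size [68.2 69.2] ang 3.7
side0 red [358.9 314.7] ctr [ 528.4 -394.8] size [45.4 63.3] ang 89.1
```

View pics/bx.png

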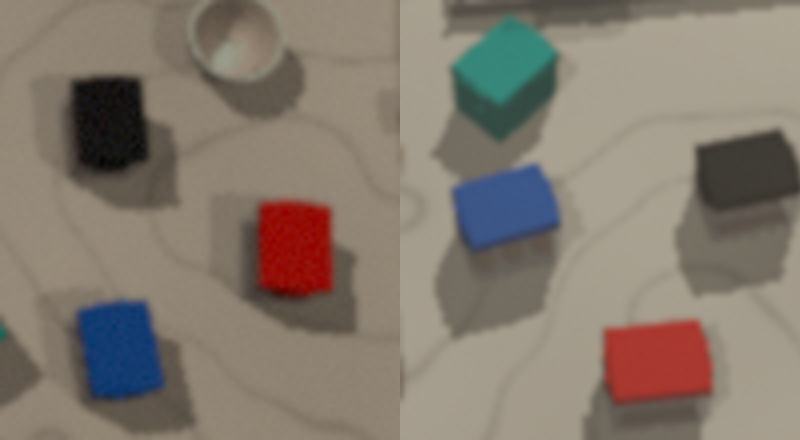

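Boxes: red (0.528, -0.394) at -1°, blue (0.443, -0.263) at +10.8°, black (0.618, -0.256) at +3.7°. They have not moved since the start. I'll pick blue first.

arm_command(travel=[[-20,-35,0],[-40,-75,20],[-62,-113,60],[-62,-113,100],[-62,-113,140],[-62,-113,150],[-62,-113,150],[-62,-113,150]], angular=[[0,0,-5],[0,0,-10.8],[0,0,-10.8],[0,0,-10.8],[0,0,-10.8],[0,0,-10.8],[0,0,-10.8],[0,0,-10.8]], claw=[0.87,0.87,0.87,0.87,0.87,0.87,0.87,0.87])

```text
time_s: 28.9
tool_pos: [0.4449, -0.2618, 0.1489]
orientation: [3.141, 0.001, -2.95]
wrist_force: [0.3, 0.3, 0.0]
grip_width: 0.0798
```

Run:
```python
from h import *
im,c=snap('wrist','w7'); s=st();print(s['tool_pos'],s['orientation'])
boxes('w7')
go((.443,-.263,.024),np.pi+np.radians(10.8))
```

```text
[ 0.44516919 -0.2620642   0.14944382] [-3.14110681e+00  1.76593837e-03 -2.95047911e+00]
w7 red [160.2 247.3] ctr [ 511.8 -393.9] size [54.7 60.2] ang 89.5
w7 blue [315. 199.] ctr [ 439.4 -265.5] size [70.7 52.1] ang 10.9
w7 black [47.3 45.7] ctr [ 364.9 -483.8] size [74.3 47.7] ang 10.9
w7 black [245.8 251.1] ctr [ 498.2 -317.8] size [47.4 11.1] ang 11.5
travel [  2.5  -0.4 125.4] ang [-0.03  0.1   0.15]
```

View pics/w7.png

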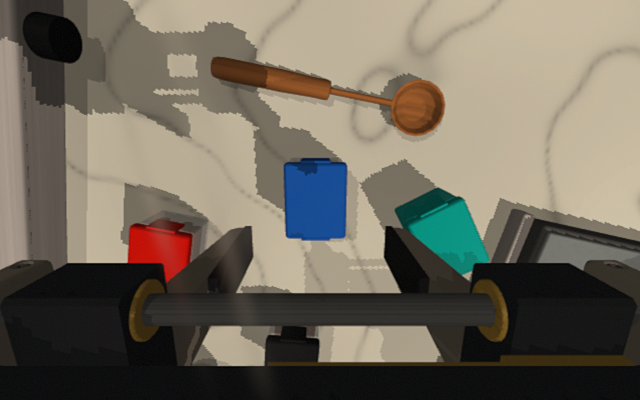

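The blue box is centred between the fingers at (315,199). The turquoise decoy's corner at (395,208) is close to the right finger, so I'll narrow the opening.

arm_command(travel=[[5,-2,0],[5,-2,0],[5,-2,30],[5,-2,70],[5,-2,105],[5,-2,125],[5,-2,125],[5,-2,125]], angular=[[0,0,0],[0,0,0],[0,0,0],[0,0,0],[0,0,0],[0,0,0],[0,0,0],[0,0,0]], claw=[0.76,0.76,0.76,0.76,0.76,0.76,0.76,0.76], force=25)

```text
time_s: 29.75
tool_pos: [0.4412, -0.2653, 0.0252]
orientation: [-3.141, 0.002, -2.951]
wrist_force: [1.0, -0.1, 0.6]
grip_width: 0.0702
```

arm_command(travel=[[0,0,0],[0,0,0],[0,0,0],[0,0,0],[0,0,0]], angular=[[0,0,0],[0,0,0],[0,0,0],[0,0,0],[0,0,0]], claw=[0,0,0,0,0])

```text
time_s: 30.25
tool_pos: [0.4421, -0.2658, 0.0267]
orientation: [-3.139, 0.004, -2.951]
wrist_force: [-1.3, 1.0, 8.4]
grip_width: 0.0537
```

arm_command(travel=[[0,0,-20],[0,0,-60],[0,0,-100],[0,0,-130],[0,0,-130]], angular=[[0,0,0],[0,0,0],[0,0,0],[0,0,0],[0,0,0]], claw=[0,0,0,0,0])

```text
time_s: 30.75
tool_pos: [0.444, -0.2671, 0.1614]
orientation: [-3.134, 0.01, -2.951]
wrist_force: [0.3, -1.3, -2.0]
grip_width: 0.0538
```

Run:
```python
from h import *
print(st()['tool_pos'],st()['orientation'])
go((.655,.022,.155),np.pi/2-.03)
go((.655,.022,.155),np.pi/2-.03+np.radians(40))
```

```text
[ 0.44395354 -0.26705785  0.1613688 ] [-3.13377845  0.00994216 -2.95065317]
travel [-262.   243.8    7.1] ang [  0.19   0.81 102.66]
travel [-262.   243.8    7.1] ang [-0.09  0.76 62.66]
```

arm_command(travel=[[-20,20,-20],[-60,55,-20],[-95,90,-20],[-130,120,-20],[-165,155,-20],[-200,190,-20],[-235,220,-20],[-262,244,-20]], angular=[[0,0,8],[0,0.3,16],[0,0.8,24],[0,0.8,32],[0,0.8,40],[0,0.8,48],[0,0.8,56],[0,0.8,63]], claw=[0,0,0,0,0,0,0,0])

```text
time_s: 31.55
tool_pos: [0.6552, 0.0246, 0.1809]
orientation: [-3.139, -0.0, 2.228]
wrist_force: [0.4, 0.2, -1.8]
grip_width: 0.0544
```

arm_command(travel=[[0,0,0],[0,0,0],[0,0,0],[0,0,0],[0,0,0],[0,0,0],[0,0,0]], angular=[[0,0,8],[0,0,16],[0,0,24],[0,0,32],[0,0,39],[0,0,39],[0,0,39]], claw=[0,0,0,0,0,0,0])

```text
time_s: 32.25
tool_pos: [0.6547, 0.0245, 0.1802]
orientation: [-3.138, 0.001, 1.551]
wrist_force: [-0.4, -0.6, -1.7]
grip_width: 0.0539
```

Run:
```python
from h import *
im,c=snap('wrist','w8'); s=st(); print(s['tool_pos'],s['orientation'],s['grip_width'])
go((.652,.022,.037),np.pi/2-.03)
im,c=snap('top','top2')
```

```text
[0.65487226 0.0245703  0.18035263] [-3.13877304e+00  1.09305647e-03  1.55047549e+00] 0.05378476888279855
travel [ -2.5  -2.4 143.4] ang [-0.16  0.06  0.55]
```

View pics/w8.png

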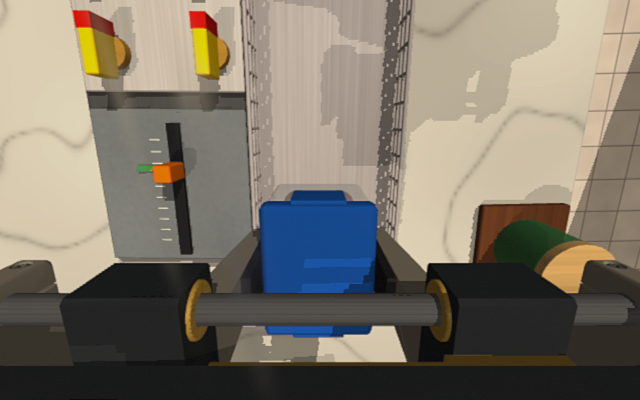

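The blue box is held over the bay, whose walls run at columns ~250 and ~400. The damper stands level with the mark at (145,169).

Run:
```python
from h import *
im,c=load('w8')
for uv,z in(((247,100),.05),((408,100),.05),((262,100),.01),((384,100),.01)): print(px2w(c,uv,z).round(4))
s0=.0; P=lambda x,y:w2px(c,[x,y,.042])
g=px2w(c,(145,169),.042); o=px2w(c,(168,171),.076); print('mark',g,'tab top',o)
```

```text
[0.5905 0.1159 0.05  ]
[0.7377 0.1128 0.05  ]
[0.597  0.1187 0.01  ]
[0.7241 0.116  0.01  ]
mark [0.48176527 0.05342374 0.042     ] tab top [0.5218057  0.05585636 0.076     ]
```

Run:
```python
from h import *
Y=np.array([.029,1])
for nm in('w8','top2'):
    im,c=load(nm); m=mask(im,'orange')
    if nm=='w8': m[:158]=0; m[190:]=0; m[:,:153]=0
    bs=[b for b in blobs(m) if (nm=='w8' and b[0][0]<200) or (nm=='top2' and 300<b[0][0]<350 and 170<b[0][1]<200)]; print(bs)
    if bs:
        b=max(bs,key=lambda b:b[1])
        s=least_squares(lambda p:hullc(c,np.array([p[0],p[1],.061]),np.array([.008,.008,.015]),-.03)[0]-b[0],[.51,.05]); print(s.x,s.x@Y)
im,c=load('w8'); g=blobs(mask(im,'green')); g=[b for b in g if b[0][0]<200]; print(g); print(px2w(c,g[0][0],.042)[:2]@Y)
```

```text
[(array([168.9, 171.8]), np.int32(488), array([153, 162,  32,  21], dtype=int32))]
[0.51587742 0.05325248] 0.06821293015483205
[]
[(array([144.1, 168. ]), np.int32(77), array([137, 165,  15,   7], dtype=int32))]
0.06838955928363874
```

arm_command(travel=[[-2,3,30],[-2,3,70],[-2,3,105],[-2,3,125],[-2,3,135],[-2,3,140],[-2,3,142],[-2,3,142]], angular=[[0,0,0.5],[0,0,0.5],[0,0,0.5],[0,0,0.5],[0,0,0.5],[0,0,0.5],[0,0,0.5],[0,0,0.5]], claw=[0,0,0,0,0,0,0,0])

```text
time_s: 33.15
tool_pos: [0.6583, 0.0223, 0.0394]
orientation: [-3.14, 0.001, 1.542]
wrist_force: [0.2, 0.8, -2.1]
grip_width: 0.0537
```

arm_command(travel=[[0,0,0],[0,0,0],[0,0,0],[0,0,0],[0,0,-30],[0,0,-70],[0,0,-110],[0,0,-140]], angular=[[0,0,0],[0,0,0],[0,0,0],[0,0,0],[0,0,0],[0,0,0],[0,0,0],[0,0,0]], claw=[0.76,0.76,0.76,0.76,0.76,0.76,0.76,0.76])

```text
time_s: 33.95
tool_pos: [0.659, 0.0225, 0.1822]
orientation: [3.141, 0.001, 1.541]
wrist_force: [0.4, -1.1, -0.4]
grip_width: 0.0697
```

Run:
```python
from h import *
snap('top','top3'); boxes('top3'); snap('side','side3'); boxes('side3')
print(st()['tool_pos'],st()['orientation'])
go((.618,-.256,.15),np.pi+np.radians(3.7))
```

```text
top3 red [463.3 191.9] ctr [ 527.6 -393.7] size [50.8 69.8] ang 89.1
top3 black [416.7 160.8] ctr [ 616.3 -254.1] size [70.5 54.4] ang 3.7
top3 black [129.9 387.1] ctr [-66.1 516.1] size [66.7 80.1] ang 3.7
side3 red [362.3 316.4] ctr [ 529.5 -395.4] size [46.8 62. ] ang 89.8
[0.66118254 0.02258425 0.18466626] [3.13480625e+00 5.52596557e-04 1.54148171e+00]
travel [-279.7  -35.2   34.6] ang [  0.27   0.35 -95.38]
```

arm_command(travel=[[-25,-5,0],[-60,-10,0],[-100,-15,0],[-145,-20,0],[-190,-25,0],[-230,-30,0],[-270,-35,10],[-280,-35,20]], angular=[[0,0,-8],[0,0,-16],[0,0,-24],[0,0,-32],[0,0,-40],[0,0,-48],[0,0,-56],[0,0,-64]], claw=[0.8,0.8,0.8,0.8,0.8,0.8,0.8,0.8])

```text
time_s: 34.85
tool_pos: [0.617, -0.2601, 0.1637]
orientation: [3.14, 0.007, 2.662]
wrist_force: [0.3, -0.1, 1.3]
grip_width: 0.0732
```

arm_command(travel=[[0,0,0],[0,0,0],[0,0,0],[0,0,0],[0,0,0],[0,0,0]], angular=[[0,0,-8],[0,0,-16],[0,0,-24],[0,0,-31],[0,0,-31],[0,0,-31]], claw=[0.8,0.8,0.8,0.8,0.8,0.8])

```text
time_s: 35.45
tool_pos: [0.6167, -0.26, 0.1631]
orientation: [-3.14, 0.006, -3.084]
wrist_force: [0.6, -0.3, -0.1]
grip_width: 0.0737
```

Run:
```python
from h import *
im,c=snap('wrist','w9'); print(st()['tool_pos'],st()['orientation'])
boxes('w9'); snap('side','side4'); boxes('side4')
go((.618,-.256,.024),np.pi+np.radians(3.7))
```

```text
[ 0.61674754 -0.25999745  0.1632404 ] [-3.1397915   0.00579539 -3.08391481]
w9 red [155.9  88.8] ctr [ 527.4 -395.7] size [51.2 70.8] ang 89.6
w9 blue [611.4 250.3] ctr [650.1  18.9] size [41.6 59.9] ang 8.9
w9 black [39.5 62.5] ctr [ 516.3 -492.7] size [99.6 33.5] ang 0.0
w9 black [438.2  42.1] ctr [ 479.9 -172.1] size [53.2 14.1] ang 39.2
w9 black [608.  100.2] ctr [514.8 -23.6] size [55.4 12. ] ang 88.4
w9 black [321.3 201.2] ctr [ 616.3 -257.4] size [72.7 52.3] ang 6.0
w9 black [ 73.4 209.5] ctr [ 637.8 -483.6] size [36.5 47. ] ang 41.3
w9 black [247.6 253.6] ctr [ 677.3 -323.9] size [66.7 18. ] ang 3.1
side4 black [389.9 240.9] ctr [ 661.6 -171.4] size [79.8 50.3] ang 71.1
side4 black [299.9 394. ] ctr [ 351.2 -578.9] size [25.6 55.7] ang 82.8
travel [ -0.6   4.2 139.4] ang [-0.11  0.34 -0.36]
```

View pics/w9.png

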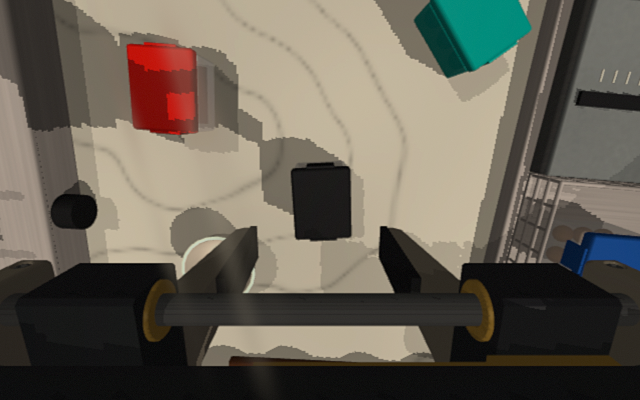

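The black box is centred at (321,201) between the fingers and red is at (161,88). Going down.

arm_command(travel=[[0,3,20],[0,3,60],[0,3,100],[0,3,125],[0,3,138],[0,3,138],[0,3,138]], angular=[[0,0.3,0],[0,0.3,0],[0,0.3,0],[0,0.3,0],[0,0.3,0],[0,0.3,0],[0,0.3,0]], claw=[0.8,0.8,0.8,0.8,0.8,0.8,0.8])

```text
time_s: 36.25
tool_pos: [0.6182, -0.2575, 0.0263]
orientation: [-3.139, 0.002, -3.084]
wrist_force: [-0.1, 0.4, 0.6]
grip_width: 0.0733
```

arm_command(travel=[[0,0,0],[0,0,0],[0,0,0],[0,0,0],[0,0,0],[0,0,0]], angular=[[0,0,0],[0,0,0],[0,0,0],[0,0,0],[0,0,0],[0,0,0]], claw=[0,0,0,0,0,0])

```text
time_s: 36.85
tool_pos: [0.6191, -0.2578, 0.0278]
orientation: [-3.138, 0.004, -3.084]
wrist_force: [-1.4, 0.3, 6.5]
grip_width: 0.0542
```

arm_command(travel=[[0,0,-20],[0,0,-60],[0,0,-100],[0,0,-140],[0,0,-150]], angular=[[0,0,0],[0,0,0],[0,0,0],[0,0,0],[0,0,0]], claw=[0,0,0,0,0])

```text
time_s: 37.35
tool_pos: [0.6207, -0.2583, 0.1832]
orientation: [-3.135, 0.01, -3.084]
wrist_force: [0.9, -0.2, -0.2]
grip_width: 0.0545
```

Run:
```python
from h import *
print(st()['tool_pos'],st()['orientation'])
go((.661,.112,.17),np.pi/2-.03)
```

```text
[ 0.62069893 -0.25829737  0.18317075] [-3.13518141  0.01025013 -3.08396008]
travel [-61.4 367.4  11.4] ang [ 0.21  0.75 95.02]
```

arm_command(travel=[[-5,25,0],[-12,70,0],[-20,118,0],[-30,166,0],[-38,214,0],[-46,262,0],[-54,310,0],[-61,350,0]], angular=[[0,0,8],[0,0.3,16],[0,0.7,24],[0,0.7,32],[0,0.7,40],[0,0.7,48],[0,0.7,56],[0,0.7,64]], claw=[0,0,0,0,0,0,0,0])

```text
time_s: 38.15
tool_pos: [0.6608, 0.0972, 0.1805]
orientation: [-3.141, -0.0, 2.077]
wrist_force: [0.7, -0.9, -0.6]
grip_width: 0.0543
```

arm_command(travel=[[0,0,0],[0,0,0],[0,0,0],[0,0,0],[0,0,0],[0,0,0]], angular=[[0,0,8],[0,0,16],[0,0,24],[0,0,31],[0,0,31],[0,0,31]], claw=[0,0,0,0,0,0])

```text
time_s: 38.75
tool_pos: [0.6603, 0.0971, 0.1799]
orientation: [-3.14, 0.0, 1.54]
wrist_force: [0.4, 0.2, -1.3]
grip_width: 0.0543
```

Run:
```python
from h import *
s=st(); print(s['tool_pos'],s['orientation'],s['grip_width'],s['wrist_force'])
go((.661,.112,.040),np.pi/2-.03)
```

```text
[0.66033447 0.09708236 0.17987172] [-3.13985371e+00  3.63891598e-04  1.53960311e+00] 0.054280587146512495 [ 0.38043496  0.19983393 -1.27934066]
travel [ 15.    0.4 139.9] ang [-0.1   0.02 -0.07]
```

arm_command(travel=[[15,0,25],[15,0,70],[15,0,105],[15,0,125],[15,0,135],[15,0,139],[15,0,141],[15,0,141]], angular=[[0,0,0],[0,0,0],[0,0,0],[0,0,0],[0,0,0],[0,0,0],[0,0,0],[0,0,0]], claw=[0,0,0,0,0,0,0,0])

```text
time_s: 39.55
tool_pos: [0.6613, 0.1121, 0.0399]
orientation: [-3.141, 0.0, 1.54]
wrist_force: [0.5, 0.2, -1.2]
grip_width: 0.0542
```

arm_command(travel=[[0,0,0],[0,0,0],[0,0,0],[0,0,0],[0,0,-30],[0,0,-70],[0,0,-110],[0,0,-140]], angular=[[0,0,0],[0,0,0],[0,0,0],[0,0,0],[0,0,0],[0,0,0],[0,0,0],[0,0,0]], claw=[0.76,0.76,0.76,0.76,0.76,0.76,0.76,0.76])

```text
time_s: 40.35
tool_pos: [0.6619, 0.1122, 0.1826]
orientation: [3.14, -0.0, 1.54]
wrist_force: [1.5, -0.1, -0.6]
grip_width: 0.07
```

Run:
```python
from h import *
snap('top','top5'); boxes('top5')
print(st()['tool_pos'],st()['orientation'])
go((.528,-.395,.15),np.pi-.01)
```

```text
top5 red [463.3 191.9] ctr [ 527.6 -393.7] size [50.8 69.8] ang 89.1
top5 black [124.6 393.2] ctr [-79.8 515.5] size [39.3 73.4] ang 3.7
[0.66428044 0.11261626 0.18755865] [ 3.13360361e+00 -1.59220648e-03  1.54013235e+00]
travel [-511.6 -120.9   35.8] ang [  0.43   0.29 -91.18]
```

arm_command(travel=[[-25,-6,0],[-70,-17,0],[-115,-28,0],[-160,-38,0],[-205,-48,0],[-250,-59,0],[-295,-70,0],[-340,-81,0]], angular=[[0,0,-8],[0,0,-16],[0,0,-24],[0,0,-32],[0,0,-40],[0,0,-48],[0,0,-56],[0,0,-64]], claw=[0.8,0.8,0.8,0.8,0.8,0.8,0.8,0.8])

```text
time_s: 41.2
tool_pos: [0.5721, -0.2264, 0.1864]
orientation: [3.137, 0.007, 2.663]
wrist_force: [1.2, 0.2, -0.7]
grip_width: 0.0732
```

Run:
```python
from h import *
go((.528,-.395,.15),np.pi-.01)
```

```text
travel [ -38.2 -170.1   35.8] ang [  0.19   0.45 -26.85]
```

arm_command(travel=[[-10,-45,0],[-20,-90,10],[-30,-135,25],[-38,-170,35],[-38,-170,35],[-38,-170,35]], angular=[[0,0,-8],[0,0,-16],[0.2,0.4,-24],[0.2,0.4,-27],[0.2,0.4,-27],[0.2,0.4,-27]], claw=[0.8,0.8,0.8,0.8,0.8,0.8])

```text
time_s: 41.8
tool_pos: [0.5273, -0.3951, 0.1502]
orientation: [3.141, 0.0, 3.132]
wrist_force: [-0.0, 1.0, 0.1]
grip_width: 0.0735
```

Run:
```python
from h import *
im,c=snap('wrist','w10'); print(st()['tool_pos'],st()['orientation'])
boxes('w10')
go((.528,-.395,.026),np.pi-.01)
```

```text
[ 0.52782434 -0.39434978  0.15071317] [3.14142335e+00 6.23199311e-04 3.13281949e+00]
w10 red [316.5 203.1] ctr [ 525.  -396.6] size [52.2 71.6] ang 89.4
w10 black [37.4 43.5] ctr [ 389.  -608.9] size [59.6 99.1] ang 42.3
w10 black [184.7   7.1] ctr [ 372.8 -492.9] size [20.   9.9] ang 89.4
w10 black [591.4 107.6] ctr [ 461.1 -172.9] size [76.7 41.1] ang 10.2
w10 black [565.6 127.9] ctr [ 463.6 -190.5] size [58.6 25.6] ang 39.3
w10 black [179.1 151. ] ctr [ 476.8 -509.2] size [35.9 11.6] ang 0.8
w10 black [247.6 253.5] ctr [ 576.1 -459.4] size [17.2 62.1] ang 89.3
travel [-1.000e-01 -7.000e-01  1.247e+02] ang [0.01 0.04 0.07]
```

arm_command(travel=[[1,-2,20],[1,-2,60],[1,-2,95],[1,-2,115],[1,-2,124],[1,-2,124],[1,-2,124]], angular=[[0,0,0],[0,0,0],[0,0,0],[0,0,0],[0,0,0],[0,0,0],[0,0,0]], claw=[0.8,0.8,0.8,0.8,0.8,0.8,0.8])

```text
time_s: 42.55
tool_pos: [0.5279, -0.3962, 0.028]
orientation: [-3.141, 0.002, 3.133]
wrist_force: [-0.0, -0.5, 0.1]
grip_width: 0.0738
```

arm_command(travel=[[0,0,0],[0,0,0],[0,0,0],[0,0,0],[0,0,0],[0,0,0]], angular=[[0,0,0],[0,0,0],[0,0,0],[0,0,0],[0,0,0],[0,0,0]], claw=[0,0,0,0,0,0])

```text
time_s: 43.15
tool_pos: [0.5285, -0.3966, 0.0292]
orientation: [-3.14, 0.003, 3.133]
wrist_force: [-0.1, 1.3, 6.1]
grip_width: 0.0543
```

arm_command(travel=[[0,0,-20],[0,0,-60],[0,0,-100],[0,0,-140],[0,0,-155]], angular=[[0,0,0],[0,0,0],[0,0,0],[0,0,0],[0,0,0]], claw=[0,0,0,0,0])

```text
time_s: 43.65
tool_pos: [0.5294, -0.3976, 0.1886]
orientation: [-3.137, 0.008, 3.133]
wrist_force: [1.7, 0.2, -1.6]
grip_width: 0.0541
```

Run:
```python
from h import *
print(st()['tool_pos'],st()['orientation'],st()['grip_width'])
go((.664,.202,.18),np.pi/2-.03)
```

```text
[ 0.52943047 -0.39756512  0.18859917] [-3.13670918  0.00792872  3.13308684] 0.05407354614665191
travel [-129.4  600.7    6.7] ang [ 0.14  0.58 91.23]
```

arm_command(travel=[[-5,25,0],[-15,70,0],[-25,115,0],[-35,160,0],[-45,205,0],[-55,250,0],[-65,297,0],[-75,345,0]], angular=[[0,0,8],[0,0.3,16],[0,0.5,24],[0,0.5,32],[0,0.5,40],[0,0.5,48],[0,0.5,56],[0,0.5,64]], claw=[0,0,0,0,0,0,0,0])

```text
time_s: 44.45
tool_pos: [0.6069, -0.0515, 0.1865]
orientation: [-3.141, 0.0, 2.01]
wrist_force: [1.8, -0.4, -1.4]
grip_width: 0.0539
```

Run:
```python
from h import *
print(st()['grip_width']); go((.664,.202,.18),np.pi/2-.03)
```

```text
0.053855646971525346
travel [205.2 159.4   6.4] ang [-2.000e-02  2.000e-02  2.688e+01]
```

arm_command(travel=[[30,23,0],[66,51,0],[102,79,0],[138,107,0],[174,135,0],[205,159,0],[205,159,0],[205,159,0]], angular=[[0,0,8],[0,0,16],[0,0,24],[0,0,27],[0,0,27],[0,0,27],[0,0,27],[0,0,27]], claw=[0,0,0,0,0,0,0,0])

```text
time_s: 45.25
tool_pos: [0.663, 0.2022, 0.185]
orientation: [-3.14, 0.001, 1.54]
wrist_force: [-0.8, -0.9, -0.8]
grip_width: 0.054
```

Run:
```python
from h import *
s=st(); print(s['tool_pos'],s['orientation'],s['grip_width'])
im,c=snap('wrist','w11'); go((.664,.201,.042),np.pi/2-.03)
```

```text
[0.66297584 0.20217632 0.18495432] [-3.13956838e+00  1.41854579e-03  1.54043451e+00] 0.054019853669143664
travel [1.000e-01 1.300e+00 1.432e+02] ang [-0.11  0.09 -0.09]
```

View pics/w11.png

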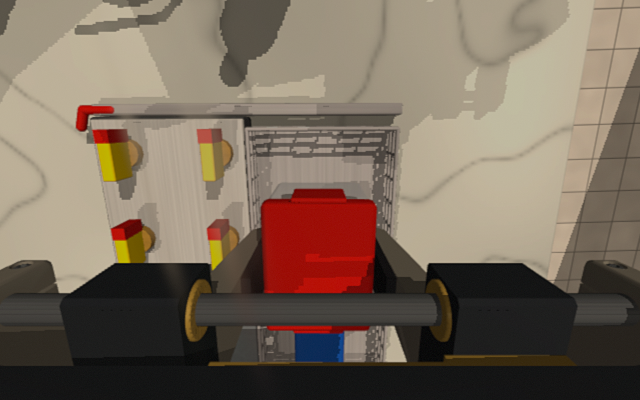

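The red box is held over the left third of the bay, with the end wall at row ~125. The blue box is visible beyond it, and the black box should be hidden between them.

Run:
```python
from h import *
im,c=load('w11')
for uv,z in(((320,129),.05),((320,112),.05),((248,150),.05),((398,150),.05)): print(px2w(c,uv,z).round(4))
im,c=load('top5');
```

```text
[0.6658 0.2662 0.05  ]
[0.6663 0.2817 0.05  ]
[0.5956 0.2486 0.05  ]
[0.7407 0.2441 0.05  ]
```

arm_command(travel=[[0,2,25],[0,2,70],[0,2,105],[0,2,125],[0,2,137],[0,2,142],[0,2,144],[0,2,144]], angular=[[0,0,0],[0,0,0],[0,0,0],[0,0,0],[0,0,0],[0,0,0],[0,0,0],[0,0,0]], claw=[0,0,0,0,0,0,0,0])

```text
time_s: 46.1
tool_pos: [0.6662, 0.2014, 0.0442]
orientation: [3.14, -0.002, 1.537]
wrist_force: [-4.3, 8.3, 18.0]
grip_width: 0.054
```

arm_command(travel=[[0,0,0],[0,0,0],[0,0,0],[0,0,0],[0,0,-30],[0,0,-70],[0,0,-110],[0,0,-150]], angular=[[0,0,0],[0,0,0],[0,0,0],[0,0,0],[0,0,0],[0,0,0],[0,0,0],[0,0,0]], claw=[0.76,0.76,0.76,0.76,0.76,0.76,0.76,0.76])

```text
time_s: 46.9
tool_pos: [0.6655, 0.2007, 0.1951]
orientation: [3.141, -0.001, 1.537]
wrist_force: [1.6, -0.7, 0.0]
grip_width: 0.0698
```

arm_command(travel=[[0,-40,-20],[0,-85,-30],[0,-130,-40],[0,-175,-50],[0,-220,-60],[0,-250,-60],[0,-250,-60],[0,-250,-60]], angular=[[0,0,0],[0,0,0],[0,0,0],[0,0,0],[0,0,0],[0,0,0],[0,0,0],[0,0,0]], claw=[0.76,0.76,0.76,0.76,0.76,0.76,0.76,0.76])

```text
time_s: 47.7
tool_pos: [0.4157, 0.2091, 0.2552]
orientation: [3.14, -0.001, 1.538]
wrist_force: [0.6, -0.6, 0.3]
grip_width: 0.0696
```

Run:
```python
from h import *
im,c=snap('top','top9'); im2,_=snap('side','side9'); print(st()['tool_pos'],st()['wrist_force'],st()['grip_width'])
boxes('top9',.068); boxes('side9',.068)
a=cv2.resize(im[100:225,225:490],(795,375),interpolation=cv2.INTER_CUBIC); b=cv2.resize(im2[130:240,280:430],(300,220),interpolation=cv2.INTER_CUBIC)
o=np.zeros((600,795,3),np.uint8); o[:375]=a; o[378:598,:300]=b; cv2.imwrite('pics/fin.png',o[:,:,::-1])
```

```text
[0.41664459 0.20907469 0.25494519] [0.51812915 0.20879852 0.33268815] 0.07016105218181959
top9 blue [327.1 141.5] ctr [656.3  24.1] size [51.9 61.5] ang 3.1
top9 black [286.1 134.4] ctr [673.  151.3] size [70.7 60.5] ang 88.1
top9 black [234.  204.4] ctr [445.5 291.1] size [51.3 77.7] ang 22.7
top9 black [130.1 387.2] ctr [-63.3 512.1] size [66.1 78.3] ang 3.7
```

View pics/fin.png

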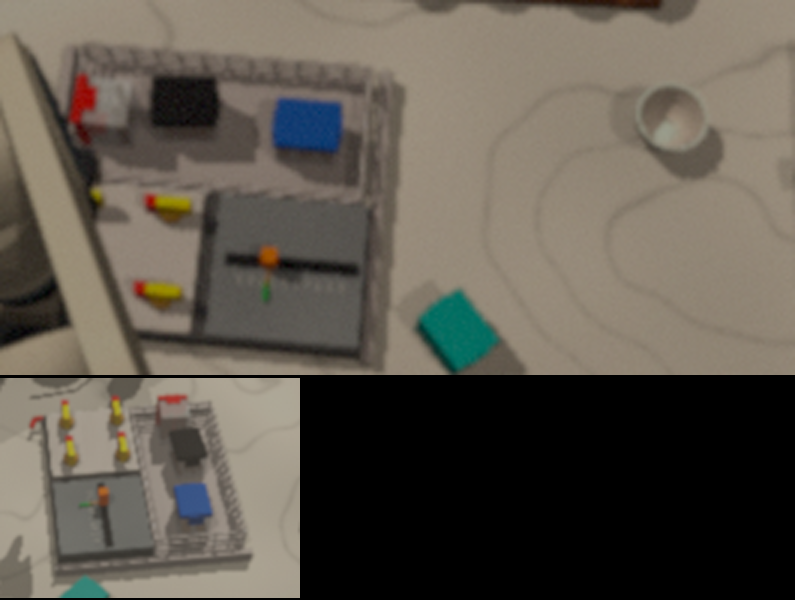

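The last picture shows that the black box had been knocked a few centimetres left, to y≈0.151. Red landed on its edge and now lies on its side at the left wall, lid towards +y. Blue, the nuts and the damper are fine. I'll measure red numerically, lift it out, right it on the counter and place it again.

arm_command(travel=[[-10,40,0],[-25,90,0],[-40,140,0],[-55,190,0],[-72,235,0],[-72,248,0],[-72,248,0],[-72,248,0]], angular=[[0,0,0],[0,0,0],[0,0,0],[0,0,0],[0,0,0],[0,0,0],[0,0,0],[0,0,0]], claw=[0.9,0.9,0.9,0.9,0.9,0.9,0.9,0.9])

```text
time_s: 48.6
tool_pos: [0.662, 0.1283, 0.2538]
orientation: [-3.141, -0.001, 1.536]
wrist_force: [-0.7, -0.9, 0.5]
grip_width: 0.0826
```

Run:
```python
from h import *
im,c=snap('wrist','w12'); print(st()['tool_pos'],st()['orientation'])
h=hsv(im);H,S,V=h[...,0].astype(int),h[...,1],h[...,2]
m=(((H<5)|(H>174))&(S>150)&(V>50)).astype(np.uint8)
for b in blobs(m,30):
    x,y,w,hh=b[2]; 
    print('red',b[0],b[1],b[2],[px2w(c,u,.078)[:2].round(3) for u in((x,y),(x+w,y),(x,y+hh),(x+w,y+hh))])
u0=w2px(c,[[.59,.28,.06],[.74,.28,.06],[.59,.10,.06],[.74,.10,.06]]); print(u0.round())
x0,x1=int(u0[:,0].min()),int(u0[:,0].max()); y0,y1=int(u0[:,1].min()),min(int(u0[:,1].max()),270)
for y in range(y0,y1,6):
    print(y,''.join('R' if m[y,x] else 'K' if V[y,x]<50 else 'B' if 104<H[y,x]<125 and S[y,x]>120 else 'Y' if 22<H[y,x]<36 and S[y,x]>150 else '0123456789'[V[y,x]*10//256] for x in range(x0,x1,4)))
```

```text
[0.66139375 0.12864826 0.25428369] [-3.14098059e+00 -9.23176031e-04  1.53673713e+00]
red [119.5  52.4] 335 [107  45  33  23] [array([0.452, 0.283]), array([0.485, 0.282]), array([0.447, 0.261]), array([0.481, 0.26 ])]
red [139.5  62.2] 275 [127  55  27  16] [array([0.47 , 0.273]), array([0.498, 0.272]), array([0.467, 0.258]), array([0.495, 0.257])]
red [223.6  61.1] 200 [215  55  19  16] [array([0.56, 0.27]), array([0.58 , 0.269]), array([0.559, 0.254]), array([0.578, 0.254])]
red [318.9  69.6] 881 [294  60  51  24] [array([0.641, 0.262]), array([0.693, 0.26 ]), array([0.64 , 0.239]), array([0.693, 0.237])]
red [230.7 148.1] 171 [223 143  17  11] [array([0.559, 0.181]), array([0.577, 0.18 ]), array([0.557, 0.169]), array([0.576, 0.168])]
red [152.  148.7] 230 [141 144  24  11] [array([0.468, 0.183]), array([0.495, 0.182]), array([0.466, 0.171]), array([0.493, 0.17 ])]
[[247.  47.]
 [387.  42.]
 [261. 208.]
 [384. 204.]]<stdin>:11: RuntimeWarning: overflow encountered in scalar multiply
Traceback (most recent call last):
OverflowError: Python integer 256 out of bounds for uint8
```

Run:
```python
from h import *
im,c=load('w12'); h=hsv(im).astype(int);H,S,V=h[...,0],h[...,1],h[...,2]
m=(((H<5)|(H>174))&(S>150)&(V>50))
for y in range(40,240,4):
    print(y,''.join('R' if m[y,x] else 'K' if V[y,x]<50 else '#' if 104<H[y,x]<125 and S[y,x]>120 else str(V[y,x]*10//256) for x in range(244,400,3)))
```

```text
40 6665556666666666666666666666666665555566666666666666
44 5555555555555555555555555555555455555555555555555666
48 5555555555555555555555555555555555555555555555555666
52 3333333333333333333333333333222222222222222222225666
56 556K122222222222222222222222222222222222222333366666
60 55635555555555555RRRRRRRRRR5555555555555444444456666
64 55634334444344444RRRRRRRRRRRRRRRRR323322333332356666
68 56735535555636666RRRRRRRRRRRRRRRRR555535555544356666
72 567262455555433433444RRRRRRRRR3RRR333333232234356666
76 567265333343446665555RRRRRRRR55555554455555344356666
80 657465445544555334655RRRRRRRR55564332333333354356666
84 5575653334244445346655555444455564545555552433356667
88 6575653455455555346555666666655665323333332323356666
92 6666555333344444356555555555555663455555433334466666
96 6666555555566665356555555555555665555555533343556777
100 7666455555566663356555555555555565555555443354466777
104 7676455556566633356555555555555565555566633354466777
108 7667344555566533355555555555555665555566533332566777
112 7677344555566333456555555555555666556666553345566777
116 7677355555566333434444444444
[... 1034 characters left out ...]
K565333356667777
192 2222216445556666653333KKKKKKKKKKKK334665333336667777
196 22222K6545556666663333333422333336556665333446677777
200 4444436555556666663333333333333366556665333455677777
204 4444435545556666663333333333333566556655333455677777
208 4444435535556666665333333333333566556655343345677777
212 4444444455555666663333333322333555556664333455577777
216 4444444555555666666666555555555555556655334445577777
220 4444443545555666666666555555555555546555333445577777
224 4444442545556666666655555555555555546555333345577777
228 KK4444254556566666665555555554555554655533354557KKK3
232 KK3444255555566666644343444444455554655333554557KKKK
236 KK34442555555666663433######33445554655535445567KKKK
```

arm_command(travel=[[45,0,0],[90,1,20],[102,1,65],[102,1,110],[102,1,150],[102,1,190],[102,1,213],[102,1,213]], angular=[[0,0,0],[0,0,0],[0,0,0],[0,0,0],[0,0,0],[0,0,0],[0,0,0],[0,0,0]], claw=[0.82,0.82,0.82,0.82,0.82,0.82,0.82,0.82], force=30)

```text
time_s: 49.45
tool_pos: [0.6621, 0.2304, 0.038]
orientation: [-3.135, 0.001, 1.538]
wrist_force: [0.3, -0.6, 0.1]
grip_width: 0.0755
```

arm_command(travel=[[0,0,0],[0,0,0],[0,0,0],[0,0,0],[0,0,0],[0,0,0]], angular=[[0,0,0],[0,0,0],[0,0,0],[0,0,0],[0,0,0],[0,0,0]], claw=[0,0,0,0,0,0])

```text
time_s: 50.05
tool_pos: [0.663, 0.2309, 0.0399]
orientation: [-3.137, 0.0, 1.538]
wrist_force: [-2.1, -0.1, 7.4]
grip_width: 0.0539
```

arm_command(travel=[[0,0,-15],[0,0,-45],[0,0,-85],[0,0,-125],[0,0,-160],[0,0,-160]], angular=[[0,0,0],[0,0,0],[0,0,0],[0,0,0],[0,0,0],[0,0,0]], claw=[0,0,0,0,0,0])

```text
time_s: 50.65
tool_pos: [0.6669, 0.2319, 0.2077]
orientation: [3.136, -0.004, 1.538]
wrist_force: [0.0, -0.3, -1.2]
grip_width: 0.054
```

Run:
```python
from h import *
s=st(); print(s['tool_pos'],s['orientation'],s['grip_width'],s['q'])
go((.56,-.31,.22),-.506)
```

```text
[0.66687638 0.23190231 0.20769413] [ 3.13629013 -0.00350353  1.5375833 ] 0.053954824007845924 [0.33185845 0.48999448 1.46422757 0.00149128 1.1811671  0.36451858]
travel [-545.1  -88.7  -14.7] ang [-2.0000e-02 -4.4000e-01  1.1709e+02]
```

arm_command(travel=[[-25,-4,0],[-68,-11,0],[-110,-18,0],[-152,-25,0],[-195,-32,-10],[-238,-39,-10],[-280,-46,-10],[-322,-53,-10]], angular=[[0,0,8],[0,0,16],[0,0,24],[0,0,32],[0,0,40],[0,0,48],[0,0,56],[0,0,64]], claw=[0,0,0,0,0,0,0,0])

```text
time_s: 51.45
tool_pos: [0.6022, -0.0898, 0.2165]
orientation: [-3.141, -0.006, 0.415]
wrist_force: [-0.1, 0.7, -1.2]
grip_width: 0.0543
```

Run:
```python
from h import *
print(st()['grip_width']); go((.56,-.31,.22),-.506)
```

```text
0.0543181338852285
travel [-127.3  184.5   -4.4] ang [-0.21 -0.31 52.76]
```

arm_command(travel=[[-22,32,0],[-48,70,0],[-75,108,0],[-100,146,0],[-127,184,0],[-127,184,0],[-127,184,0],[-127,184,0]], angular=[[0,0,8],[0,0,16],[0,0,24],[0,0,32],[0,0,40],[0,0,48],[0,0,53],[0,0,53]], claw=[0,0,0,0,0,0,0,0])

```text
time_s: 52.25
tool_pos: [0.5594, -0.3097, 0.2154]
orientation: [-3.136, -0.002, -0.512]
wrist_force: [-1.8, 1.1, -0.8]
grip_width: 0.0541
```

Run:
```python
from h import *
s=st(); print(s['tool_pos'],s['orientation'],s['grip_width'],s['q'])
```

```text
[ 0.55942309 -0.30974982  0.21538139] [-3.13616434e+00 -2.33959163e-03 -5.12418039e-01] 0.05411358672194734 [-0.51097719  0.38323605  1.61258488  0.00596108  1.14343101  1.56976645]
```

arm_command(travel=[[-20,8,0],[-45,17,0],[-65,25,0],[-65,25,0],[-65,25,0],[-65,25,0],[-65,25,0],[-65,25,0]], angular=[[0,0,-8],[0,0,-16],[0,0,-24],[0,0,-32],[0,0,-40],[0,0,-48],[0,0,-56],[0,0,-64]], claw=[0,0,0,0,0,0,0,0])

```text
time_s: 53.05
tool_pos: [0.4905, -0.2992, 0.2153]
orientation: [-3.141, -0.006, 0.614]
wrist_force: [-0.5, -0.5, -1.7]
grip_width: 0.0539
```

arm_command(travel=[[0,0,0],[0,0,0],[0,0,0],[0,0,0],[0,0,0],[0,0,0],[0,0,0],[0,0,0]], angular=[[0,0,-8],[0,0,-16],[0,0,-24],[0,0,-32],[0,0,-40],[0,0,-48],[0,0,-56],[0,0,-64]], claw=[0,0,0,0,0,0,0,0])

```text
time_s: 53.85
tool_pos: [0.4904, -0.2987, 0.2154]
orientation: [3.136, -0.003, 1.741]
wrist_force: [-1.1, -0.2, -0.5]
grip_width: 0.0545
```

arm_command(travel=[[0,0,0],[0,0,0],[0,0,0],[0,0,0],[0,0,0],[0,0,0],[0,0,0],[0,0,0]], angular=[[0,0,-8],[0,0,-16],[0,0,-24],[0,0,-32],[0,0,-40],[0,0,-48],[0,0,-51],[0,0,-51]], claw=[0,0,0,0,0,0,0,0])

```text
time_s: 54.65
tool_pos: [0.4903, -0.2982, 0.2155]
orientation: [3.136, 0.002, 2.635]
wrist_force: [0.4, -0.2, -1.2]
grip_width: 0.0537
```

Run:
```python
from h import *
s=st(); print(s['tool_pos'],s['orientation'],s['grip_width'],s['q'])
```

```text
[ 0.49033311 -0.29824693  0.21547738] [3.13624523e+00 2.18514734e-03 2.63476422e+00] 0.05369739447905688 [-0.55238317  0.28319762  1.75659177  0.00610604  1.09987143 -1.61912203]
```

arm_command(travel=[[0,0,0],[0,0,0],[0,0,0],[0,0,0],[0,0,0],[0,0,0],[0,0,0],[0,0,0]], angular=[[0,8,0],[0,16,0],[0,24,0],[0,32,0],[0,40,0],[0,48,0],[0,56,0],[0,64,0]], claw=[0,0,0,0,0,0,0,0])

```text
time_s: 55.45
tool_pos: [0.4911, -0.2983, 0.2155]
orientation: [3.13, -1.119, 2.646]
wrist_force: [1.0, 0.5, -1.2]
grip_width: 0.0537
```

arm_command(travel=[[0,0,0],[0,0,0],[0,0,0]], angular=[[0,4,0],[0,4,0],[0,4,0]], claw=[0,0,0])

```text
time_s: 55.75
tool_pos: [0.4913, -0.2983, 0.2149]
orientation: [3.128, -1.187, 2.648]
wrist_force: [0.6, -0.2, -0.8]
grip_width: 0.0541
```

Run:
```python
from h import *
s=st(); print(s['tool_pos'],s['orientation'],s['grip_width'],s['q'])
Rt=R.from_euler('xyz',s['orientation']); print('approach',Rt.apply([0,0,1]).round(3),'x',Rt.apply([1,0,0]).round(3),'y',Rt.apply([0,1,0]).round(3))
d=Rt.inv().apply([0,0,-1]); print('down in tool',d.round(3))
snap('side','s20'); im,c=load('s20'); h=hsv(im).astype(int);H,S,V=h[...,0],h[...,1],h[...,2]
m=(((H<5)|(H>174))&(S>150)&(V>50)).astype(np.uint8); print(blobs(m,20))
```

```text
[ 0.4912603  -0.29828568  0.21486906] [ 3.1282025  -1.18675675  2.64782435] 0.054093133380494506 [-0.53387305  0.98736719  1.01893386 -0.03254877  2.3217059  -1.60803546]
approach [-0.81   0.451 -0.375] x [-0.33   0.178  0.927] y [0.485 0.875 0.005]
down in tool [-0.927 -0.005  0.375]
[(array([340., 246.]), np.int32(413), array([325, 238,  30,  17], dtype=int32))]
```

arm_command(travel=[[-28,0,11],[-65,0,26],[-100,0,40],[-130,-1,53],[-148,-1,60],[-155,-1,63],[-157,-1,63.5],[-157,-1,63.5]], angular=[[0,0,0],[0,0,0],[0,0,0],[0,0,0],[0,0,0],[0,0,0],[0,0,0],[0,0,0]], claw=[0,0,0,0,0,0,0,0])

```text
time_s: 56.6
tool_pos: [0.4922, -0.299, 0.048]
orientation: [3.128, -1.183, 2.648]
wrist_force: [-0.3, 0.1, -0.6]
grip_width: 0.0541
```

Run:
```python
from h import *
s=st(); print(s['tool_pos'],s['orientation'],s['grip_width'],s['q'],s['wrist_force'])
Rt=R.from_euler('xyz',s['orientation']); print(Rt.inv().apply([0,0,-1]).round(3))
```

```text
[ 0.4921586  -0.29900995  0.04803397] [ 3.1284477  -1.18293736  2.64756062] 0.054076183407532646 [-0.53408021  1.18130529  0.996295   -0.02853098  2.14666211 -1.60148354] [-0.28980668  0.14471431 -0.64902076]
[-0.926 -0.005  0.378]
```

arm_command(travel=[[0,0,0],[0,0,0],[-5,0,2],[-7.5,0,3],[-9,0,3.5],[-9,0,3.5]], angular=[[0,5,0],[0,8,0],[0,8,0],[0,8,0],[0,8,0],[0,8,0]], claw=[0,0,0,0,0,0])

```text
time_s: 57.2
tool_pos: [0.4926, -0.2992, 0.039]
orientation: [3.122, -1.321, 2.654]
wrist_force: [-0.3, -0.4, -1.8]
grip_width: 0.054
```

arm_command(travel=[[0,0,0],[0,0,0],[0,0,0],[0,0,0],[0,0,0],[0,0,0]], angular=[[0,0,0],[0,0,0],[0,0,0],[0,0,0],[0,0,0],[0,0,0]], claw=[0.9,0.9,0.9,0.9,0.9,0.9])

```text
time_s: 57.8
tool_pos: [0.4926, -0.2992, 0.039]
orientation: [3.122, -1.321, 2.655]
wrist_force: [0.4, 0.6, 0.8]
grip_width: 0.0824
```

Run:
```python
from h import *
s=st(); print(s['tool_pos'],s['orientation'],s['grip_width'],s['wrist_force'])
snap('side','s21'); boxes('s21'); snap('top','t21'); boxes('t21')
Rt=R.from_euler('xyz',s['orientation']); print('up',Rt.inv().apply([0,0,1]).round(3),'out',Rt.inv().apply([.85,-.52,0]).round(3))
```

```text
[ 0.49255927 -0.29920239  0.03895888] [ 3.12174377 -1.32089141  2.65459759] 0.08235305693913247 [0.38659717 0.58398018 0.75806422]
s21 red [344.9 286.1] ctr [ 505.9 -303. ] size [51.  65.8] ang 59.6
s21 black [419.1 379.2] ctr [ 638.5 -580.6] size [91.3 31.2] ang 0.6
s21 black [304.5 394.2] ctr [ 366.5 -580.8] size [25.6 86.8] ang 82.8
t21 red [432.7 197.9] ctr [ 502.8 -301.7] size [52.1 73.6] ang 60.8
t21 blue [327.1 141.4] ctr [661.6  24. ] size [49.2 62.1] ang 3.7
t21 black [286.4 134.1] ctr [676.6 151.2] size [56.3 66. ] ang 3.7
t21 black [179.1 233.9] ctr [347.8 438.9] size [44.  59.9] ang 72.8
t21 black [213.  261.9] ctr [277.3 327.6] size [68.8 66.7] ang 51.0
t21 black [129.1 381.7] ctr [-60.  512.4] size [32.1 77.1] ang 27.7
up [ 0.969  0.005 -0.247] out [-0.246 -0.043 -0.965]
```

Red is upright on the counter at about (0.504, -0.302), long axis -30°. I'll lift straight up, return the tool to vertical, and check black's position from this picture.

arm_command(travel=[[20,0,-5],[50,0,-13],[90,0.5,-23],[130,1,-33],[165,1,-42],[165,1,-42]], angular=[[0,0,0],[0,0,0],[0,0,0],[0,0,0],[0,0,0],[0,0,0]], claw=[0.9,0.9,0.9,0.9,0.9,0.9])

```text
time_s: 58.5
tool_pos: [0.4939, -0.2998, 0.2161]
orientation: [3.124, -1.313, 2.653]
wrist_force: [1.0, 0.7, 0.6]
grip_width: 0.0826
```

arm_command(travel=[[0,0,0],[0,0,0],[0,0,0],[0,0,0],[0,0,0],[0,0,0],[0,0,0],[0,0,0]], angular=[[0,-8,0],[0,-16,0],[0,-24,0],[0,-32,0],[0,-40,0],[0,-48,0],[0,-56,0],[0,-64,0]], claw=[0.9,0.9,0.9,0.9,0.9,0.9,0.9,0.9])

```text
time_s: 59.3
tool_pos: [0.494, -0.2999, 0.2175]
orientation: [3.137, -0.188, 2.636]
wrist_force: [-0.3, -0.4, -0.2]
grip_width: 0.0825
```

Run:
```python
from h import *
s=st(); print(s['tool_pos'],s['orientation'],s['q'])
go((.503,-.302,.16),np.pi-.52)
```

```text
[ 0.4940271  -0.29988838  0.2175427 ] [ 3.13709598 -0.18844945  2.63614047] [-0.5462672   0.39390556  1.60592708 -0.00324444  1.33023767 -1.61011559]
travel [-19.5   2.3  54.9] ang [  0.18 -10.8    0.81]
```

arm_command(travel=[[-10,1,15],[-19,2,40],[-19,2,55],[-19,2,55],[-19,2,55]], angular=[[0,-7,0],[0,-10.8,0.8],[0,-10.8,0.8],[0,-10.8,0.8],[0,-10.8,0.8]], claw=[0.8,0.8,0.8,0.8,0.8])

```text
time_s: 59.8
tool_pos: [0.5025, -0.302, 0.1606]
orientation: [3.139, -0.0, 2.622]
wrist_force: [-0.1, 0.3, 0.5]
grip_width: 0.0732
```

Run:
```python
from h import *
snap('wrist','w22'); print(st()['tool_pos'],st()['orientation']); boxes('w22')
go((.503,-.302,.027),np.pi-.52)
```

```text
[ 0.50301818 -0.3023287   0.16095896] [3.13853367e+00 8.80661319e-04 2.62151171e+00]
w22 red [315.3 202.2] ctr [ 501.  -304.3] size [52.1 70.7] ang 60.9
w22 black [426.5  77.2] ctr [ 455.5 -169.4] size [78.7 48.7] ang 1.3
w22 black [615.8  46.9] ctr [508.1 -32.6] size [41.1 13.9] ang 88.7
w22 black [562.2 139.3] ctr [558.3 -92.7] size [10.6 82.7] ang 88.4
w22 black [ 68.8 193.3] ctr [ 389.8 -486.5] size [47.1 94.2] ang 89.6
w22 black [247.1 253.3] ctr [ 515.6 -387.6] size [19.7 66.3] ang 57.3
travel [ 3.00e-01 -1.00e-01  1.34e+02] ang [ 0.18  0.05 -0.  ]
```

Run:
```python
from h import *
boxes('w12',.068)
go((.67,.152,.20),np.pi/2-.03)
```

```text
w12 red [123.   49.1] ctr [462.6 279.4] size [ 8.7 31.6] ang 88.0
w12 red [139.6  62.4] ctr [476.9 267.3] size [12.1 27.2] ang 80.6
w12 red [319.   69.6] ctr [666.3 251.4] size [22.8 53.4] ang 86.1
w12 red [152.9 148.6] ctr [475.3 176.5] size [24.4 11.3] ang 0.4
w12 blue [318.1 264.3] ctr [657.5  27.2] size [77.8 51.9] ang 88.0
w12 black [14.8 47.9] ctr [349.3 284.5] size [49.8 33.7] ang 73.3
w12 black [329.4 163.9] ctr [675.  151.4] size [52.6 71.5] ang 2.9
w12 black [206.4 223.6] ctr [525.1  86.6] size [34.3 12. ] ang 88.0
travel [ 80.8 477.4 -37.7] ang [ 1.900e-01 -5.000e-02  6.192e+01]
```

arm_command(travel=[[4,22,-15],[11,65,-38],[18,110,-38],[26,155,-38],[33,200,-38],[41,245,-38],[48,290,-38],[56,335,-38]], angular=[[0,0,8],[0,0,16],[0,0,24],[0,0,32],[0,0,40],[0,0,48],[0,0,54],[0,0,57]], claw=[0.7,0.7,0.7,0.7,0.7,0.7,0.7,0.7])

```text
time_s: 60.65
tool_pos: [0.6223, 0.018, 0.2012]
orientation: [3.137, -0.002, 1.623]
wrist_force: [0.8, -0.5, -0.2]
grip_width: 0.0643
```

Run:
```python
from h import *
go((.674,.130,.20),1.622)
```

```text
travel [109.2  57.4   1.7] ang [ 0.24 -0.11  0.05]
```

arm_command(travel=[[38,20,0],[76,40,0],[109,57,0],[109,57,0],[109,57,0]], angular=[[0,0,0],[0,0,0],[0,0,0],[0,0,0],[0,0,0]], claw=[0.7,0.7,0.7,0.7,0.7])

```text
time_s: 61.15
tool_pos: [0.674, 0.1304, 0.202]
orientation: [3.137, -0.002, 1.624]
wrist_force: [-0.5, -0.4, -0.8]
grip_width: 0.0644
```

Run:
```python
from h import *
snap('wrist','w23'); print(st()['tool_pos'],st()['orientation']); boxes('w23',.068)
go((.674,.151,.038),1.622)
```

```text
[0.67357276 0.12945717 0.2019413 ] [ 3.13761987e+00 -1.55002141e-03  1.62318067e+00]
w23 red [85.4 23.5] ctr [464.8 272.9] size [37.1 21.2] ang 3.1
w23 red [204.2  40.7] ctr [566.4 265.6] size [13.2 23.3] ang 74.1
w23 red [108.2 137.6] ctr [471.3 176.4] size [12.2 23.1] ang 90.0
w23 blue [298.7 273.9] ctr [657.6  44.5] size [54.3 47.1] ang 2.9
w23 black [320.4 173.3] ctr [675.1 151.4] size [52.3 70.6] ang 3.0
w23 black [122.1 188.3] ctr [474.8 126.2] size [14.1 34.2] ang 88.4
w23 black [173.7 227.4] ctr [527.2  87.7] size [35.9 12.2] ang 88.4
travel [ 21.2   0.9 164. ] ang [ 0.23 -0.09  0.07]
```

arm_command(travel=[[21,2,20],[21,2,65],[21,2,105],[21,2,140],[21,2,160],[21,2,164],[21,2,164]], angular=[[0,0,0],[0,0,0],[0,0,0],[0,0,0],[0,0,0],[0,0,0],[0,0,0]], claw=[0.7,0.7,0.7,0.7,0.7,0.7,0.7], force=25)

```text
time_s: 61.9
tool_pos: [0.675, 0.1497, 0.0381]
orientation: [3.138, -0.001, 1.622]
wrist_force: [-0.4, -0.0, 0.5]
grip_width: 0.0644
```

arm_command(travel=[[0,0,0],[0,0,0],[0,0,0],[0,0,0],[0,0,0]], angular=[[0,0,0],[0,0,0],[0,0,0],[0,0,0],[0,0,0]], claw=[0,0,0,0,0])

```text
time_s: 62.4
tool_pos: [0.6762, 0.1493, 0.0401]
orientation: [3.136, -0.001, 1.622]
wrist_force: [-0.8, -4.2, 6.8]
grip_width: 0.0541
```

arm_command(travel=[[0,0,-10],[0,0,-20],[-20,-7,-20],[-40,-14,-20],[-41,-14,-20],[-41,-14,-8],[-41,-14,-1],[-41,-14,-1]], angular=[[0,0,0],[0,0,0],[0,0,0],[0,0,4],[0,0,4.7],[0,0,4.7],[0,0,4.7],[0,0,4.7]], claw=[0,0,0,0,0,0,0,0])

```text
time_s: 63.2
tool_pos: [0.6641, 0.1081, 0.0398]
orientation: [3.137, -0.001, 1.541]
wrist_force: [1.0, 0.2, -1.8]
grip_width: 0.0541
```

arm_command(travel=[[0,0,0],[0,0,0],[0,0,0],[0,0,0],[0,0,-30],[0,0,-75],[0,0,-120],[0,0,-165]], angular=[[0,0,0],[0,0,0],[0,0,0],[0,0,0],[0,0,0],[0,0,0],[0,0,0],[0,0,0]], claw=[0.72,0.72,0.72,0.72,0.72,0.72,0.72,0.72])

```text
time_s: 64.0
tool_pos: [0.663, 0.1078, 0.2065]
orientation: [3.137, -0.001, 1.542]
wrist_force: [0.5, 0.3, 0.1]
grip_width: 0.0663
```

Run:
```python
from h import *
snap('wrist','w24'); snap('top','t24'); print(st()['tool_pos'],st()['orientation']); boxes('w24',.068); boxes('t24',.068)
go((.501,-.304,.16),np.pi-.51)
```

```text
[0.66692902 0.10848458 0.21228463] [ 3.1258034  -0.00352267  1.54153797]
w24 red [90.9 22. ] ctr [468.6 269. ] size [22.3 45.3] ang 89.5
w24 red [203.1  23.8] ctr [566.8 265.8] size [13.9 24.1] ang 70.4
w24 blue [315.4 264. ] ctr [657.8  31.3] size [69.5 52. ] ang 88.3
w24 black [318.1 189.9] ctr [663.2 111.6] size [71.5 52.4] ang 88.3
w24 black [187.1 217.9] ctr [526.6  86.4] size [34.8 12.1] ang 88.5
t24 red [432.8 198. ] ctr [ 500.2 -298.9] size [48.9 69.8] ang 60.8
t24 black [153.1 391.3] ctr [-70.7 434.4] size [41.4 88.1] ang 3.7
travel [-417.3 -154.6   48.4] ang [  0.92   0.31 -62.46]
```

arm_command(travel=[[-22,-8,0],[-65,-24,0],[-107,-40,0],[-150,-55,0],[-193,-71,0],[-235,-87,0],[-277,-103,0],[-320,-118,0]], angular=[[0,0,-8],[0,0,-16],[0,0,-24],[0,0,-32],[0,0,-40],[0,0,-48],[0,0,-56],[0.9,0.3,-62]], claw=[0.8,0.8,0.8,0.8,0.8,0.8,0.8,0.8])

```text
time_s: 64.9
tool_pos: [0.5381, -0.2093, 0.2089]
orientation: [3.141, -0.0, 2.629]
wrist_force: [0.7, -0.1, 0.1]
grip_width: 0.0736
```

Run:
```python
from h import *
go((.501,-.304,.12),np.pi-.51)
```

```text
travel [ -14.1 -100.8   88.9] ang [ 0.01 -0.01 -0.13]
```

arm_command(travel=[[-6,-45,0],[-12,-90,10],[-14,-101,45],[-14,-101,88],[-14,-101,130],[-14,-101,165],[-14,-101,181],[-14,-101,181]], angular=[[0,0,0],[0,0,0],[0,0,0],[0,0,0],[0,0,0],[0,0,0],[0,0,0],[0,0,0]], claw=[0.8,0.8,0.8,0.8,0.8,0.8,0.8,0.8])

```text
time_s: 65.7
tool_pos: [0.4988, -0.3029, 0.0249]
orientation: [3.141, -0.005, 2.629]
wrist_force: [-0.1, -0.1, 0.5]
grip_width: 0.0733
```

arm_command(travel=[[0,0,0],[0,0,0],[0,0,0],[0,0,0],[0,0,0],[0,0,0]], angular=[[0,0,0],[0,0,0],[0,0,0],[0,0,0],[0,0,0],[0,0,0]], claw=[0,0,0,0,0,0])

```text
time_s: 66.3
tool_pos: [0.4995, -0.3033, 0.0261]
orientation: [3.141, -0.004, 2.629]
wrist_force: [-0.1, 0.9, 6.9]
grip_width: 0.0537
```

arm_command(travel=[[0,0,-20],[0,0,-60],[0,0,-100],[0,0,-140],[0,0,-160]], angular=[[0,0,0],[0,0,0],[0,0,0],[0,0,0],[0,0,0]], claw=[0,0,0,0,0])

```text
time_s: 66.8
tool_pos: [0.5011, -0.3044, 0.19]
orientation: [3.141, 0.001, 2.629]
wrist_force: [0.2, 0.4, -2.0]
grip_width: 0.0538
```

Run:
```python
from h import *
s=st();print(s['tool_pos'],s['grip_width'])
go((.665,.205,.19),np.pi/2-.03)
```

```text
[ 0.50113411 -0.30435118  0.18998537] 0.05379003042869396
travel [106.9 524.3  -0. ] ang [4.000e-02 5.000e-02 6.237e+01]
```

arm_command(travel=[[5,25,0],[14,68,0],[23,112,0],[32,157,0],[41,202,0],[50,246,0],[60,290,0],[69,336,0]], angular=[[0,0,8],[0,0,16],[0,0,24],[0,0,32],[0,0,40],[0,0,48],[0,0,56],[0,0,62]], claw=[0,0,0,0,0,0,0,0])

```text
time_s: 67.6
tool_pos: [0.6057, 0.0241, 0.1902]
orientation: [3.14, 0.0, 1.542]
wrist_force: [1.1, -0.2, -1.3]
grip_width: 0.0541
```

Run:
```python
from h import *
s=st();print(s['tool_pos'],s['grip_width'])
go((.665,.205,.19),np.pi/2-.03)
```

```text
[0.60571365 0.0241015  0.19021363] 0.054131243306125294
travel [182.6  54.    0.2] ang [0.07 0.02 0.04]
```

arm_command(travel=[[30,10,0],[75,22,0],[120,36,0],[160,48,0],[183,54,0],[183,54,0],[183,54,0]], angular=[[0,0,0],[0,0,0],[0,0,0],[0,0,0],[0,0,0],[0,0,0],[0,0,0]], claw=[0,0,0,0,0,0,0])

```text
time_s: 68.3
tool_pos: [0.6646, 0.2055, 0.1899]
orientation: [3.141, 0.001, 1.543]
wrist_force: [-0.3, -0.4, -0.5]
grip_width: 0.054
```

Run:
```python
from h import *
s=st();print(s['tool_pos'],s['orientation'],s['grip_width'])
snap('side','s25'); im,c=load('s25'); V=hsv(im).astype(int)[...,2]; S=hsv(im).astype(int)[...,1]; H=hsv(im).astype(int)[...,0]
for p in([.663,.111,.068],[.659,.023,.068]): print(p,w2px(c,p).round())
for y in range(140,200,3): print(y,''.join('R' if (H[y,x]<5 or H[y,x]>174) and S[y,x]>150 else '#' if 104<H[y,x]<125 and S[y,x]>110 else str(V[y,x]*10//256) for x in range(340,410,2)))
snap('top','t25'); boxes('t25',.068)
```

```text
[0.66456269 0.20551191 0.18987959] [3.14112728e+00 1.00099283e-03 1.54272843e+00] 0.05404208530258519
[0.663, 0.111, 0.068] [[372. 171.]]
[0.659, 0.023, 0.068] [[376. 191.]]
140 44455555555555555555555556666666666
143 45555555555555444444454555666666666
146 66555545545544433333333555556666666
149 55543333334444433444444455666666666
152 45654555545555544444443455666666666
155 66645445455555555444443456666666666
158 66655555555556666655654446666666666
161 66655555556666666666654545666666666
164 56664555555554333333565454566666666
167 44564555555531112222565445566666666
170 44465455566531112222355444566666666
173 45666455566531112222256544466666666
176 33443355666532112222246544456666666
179 33332345666532221112345654546666666
182 44323233444433322223345653455666666
185 43222333344432#####3#45654345666666
188 322232333344333#####3#5654445666666
191 223333333334433#####3#4565444566666
194 223333233334433########555445466666
197 222322233333433########456544456666
t25 blue [327.1 141.5] ctr [657.7  25.6] size [48.9 64.3] ang 3.1
t25 black [304.  138.8] ctr [663.3  94. ] size [64.5 40.3] ang 17.6
t25 black [337.5 181.3] ctr [534.9  -5.3] size [77.9 76.3] ang 89.0
```

Black is still at y≈0.11 and the left slot is clear. Lowering red.

arm_command(travel=[[0,0,25],[0,0,70],[0,0,110],[0,0,135],[0,0,147],[0,0,151],[0,0,152],[0,0,152]], angular=[[0,0,0],[0,0,0],[0,0,0],[0,0,0],[0,0,0],[0,0,0],[0,0,0],[0,0,0]], claw=[0,0,0,0,0,0,0,0])

```text
time_s: 69.2
tool_pos: [0.6658, 0.2042, 0.0398]
orientation: [3.139, 0.0, 1.541]
wrist_force: [-0.3, 0.2, -0.9]
grip_width: 0.0534
```

arm_command(travel=[[0,0,0],[0,0,0],[0,0,0],[0,0,0],[0,0,-30],[0,0,-70],[0,0,-115],[0,0,-160]], angular=[[0,0,0],[0,0,0],[0,0,0],[0,0,0],[0,0,0],[0,0,0],[0,0,0],[0,0,0]], claw=[0.76,0.76,0.76,0.76,0.76,0.76,0.76,0.76])

```text
time_s: 70.0
tool_pos: [0.6649, 0.2042, 0.2011]
orientation: [3.139, 0.0, 1.541]
wrist_force: [0.9, 0.6, -1.1]
grip_width: 0.0698
```

arm_command(travel=[[-40,-20,-10],[-80,-40,-20],[-120,-60,-40],[-155,-75,-60],[-155,-75,-60],[-155,-75,-60]], angular=[[0,0,0],[0,0,0],[0,0,0],[0,0,0],[0,0,0],[0,0,0]], claw=[0.76,0.76,0.76,0.76,0.76,0.76])

```text
time_s: 70.6
tool_pos: [0.5853, 0.0511, 0.2619]
orientation: [3.138, -0.0, 1.539]
wrist_force: [0.4, 0.5, -1.0]
grip_width: 0.0696
```

Run:
```python
from h import *
s=st();print(s['tool_pos'],s['orientation'])
snap('wrist','w26'); boxes('w26',.068); snap('top','t26'); boxes('t26',.068); snap('side','s26'); boxes('s26',.068)
```

```text
[0.58532752 0.05107212 0.26188798] [ 3.13774645e+00 -5.23897802e-05  1.53911325e+00]
w26 red [386.7  44.6] ctr [663.8 198.1] size [71.5 53.1] ang 88.3
w26 blue [377.  201.5] ctr [656.5  24.9] size [72.9 52.7] ang 88.3
w26 black [382.9 130.2] ctr [661.4 109.4] size [70.4 54.2] ang 88.4
w26 black [277.2 125. ] ctr [534.6 117.3] size [ 14.1 101.2] ang 88.8
w26 black [261.3 159. ] ctr [519.9  82.2] size [32.7 11.4] ang 88.0
t26 black [179.2 233.9] ctr [346.8 435.1] size [49.  61.4] ang 72.8
t26 black [214.  260.9] ctr [276.2 323.9] size [67.6 69.1] ang 3.7
```

arm_command(travel=[[10,-40,0],[20,-85,0],[40,-128,0],[65,-168,0],[95,-205,0],[125,-240,0],[155,-270,0],[185,-300,0]], angular=[[0,0,0],[0,0,0],[0,0,0],[0,0,0],[0,0,0],[0,0,0],[0,0,0],[0,0,0]], claw=[0.76,0.76,0.76,0.76,0.76,0.76,0.76,0.76])

```text
time_s: 71.55
tool_pos: [0.289, 0.2477, 0.2596]
orientation: [3.141, 0.001, 1.543]
wrist_force: [0.9, 0.6, 0.3]
grip_width: 0.0696
```

Run:
```python
from h import *
print(st()['tool_pos'])
a,_=load('top0'); im,c=snap('top','t27'); h=hsv(im).astype(int);H,S,V=h[...,0],h[...,1],h[...,2]
m=(((H<5)|(H>174))&(S>150)&(V>50)).astype(np.uint8)
for b in blobs(m,5): print('red',b[0],b[1],b[2])
boxes('t27',.068)
print('tab',[(b[0],b[1]) for b in blobs(mask(im,'orange'),5) if b[0][0]<350], 'nuts',[(b[0],b[1],b[2]) for b in blobs(mask(im,'nut'),5) if b[0][0]<290 and 150<b[0][1]<210])
d=(cv2.absdiff(cv2.GaussianBlur(a,(5,5),0),cv2.GaussianBlur(im,(5,5),0)).max(2)>35).astype(np.uint8)
for n,(u,v,r) in dict(ramekin=(448,140,15),spoon=(418,250,38),oil=(190,142,16),pan=(183,190,20),pickle=(172,231,15),mug=(217,262,18),teal=(377,210,15)).items(): print(n,int(d[v-r:v+r,u-r:u+r].sum()),(2*r)**2)
im,c=snap('side','s27'); print(w2px(c,[[.664,.2,.068]]).round()); h=hsv(im).astype(int);H,S,V=h[...,0],h[...,1],h[...,2]
m=(((H<5)|(H>174))&(S>150)&(V>50)).astype(np.uint8)
for b in blobs(m,5): print('side red',b[0],b[1],b[2])
a,_=load('side0'); d=(cv2.absdiff(cv2.GaussianBlur(a,(5,5),0),cv2.GaussianBlur(im,(5,5),0)).max(2)>35).astype(np.uint8)
for n,(u,v,r) in dict(ramekin=(417,298,15),spoon=(289,290,33),oil=(347,108,16),pan=(310,120,16),pickle=(275,115,14),mug=(256,145,16),teal=(321,243,15)).items(): print(n,int(d[v-r:v+r,u-r:u+r].sum()),(2*r)**2)
```

```text
[0.28899593 0.24767333 0.2595553 ]
red [269.7 135.8] 380 [258 127  24  18]
red [244.2 163.9] 12 [243 162   3   5]
red [274.5 166.8] 8 [274 165   2   5]
red [240.2 192.9] 12 [239 191   3   5]
red [270.6 195.8] 9 [270 194   2   5]
red [234.9 208.1] 22 [233 204   4   8]
red [237.3 215.1] 16 [235 213   6   5]
t27 red [269.9 135.9] ctr [664.8 200.1] size [71.  51.9] ang 86.9
t27 blue [326.8 141.6] ctr [657.7  25.5] size [48.8 64.6] ang 3.7
t27 black [299.1 139. ] ctr [660.3 109.7] size [74.6 57.1] ang 88.6
t27 black [204.2 281.9] ctr [224.8 339.5] size [87.2 82.4] ang 89.1
t27 black [130.1 386.6] ctr [-63.3 512. ] size [66.1 77.8] ang 3.7
tab [(array([ 92.2, 173.3]), np.int32(6)), (array([ 91.8, 182.3]), np.int32(14)), (array([314.3, 184.8]), np.int32(27)), (array([242.2, 194. ]), np.int32(5))] nuts [(array([244.6, 164.3]), np.int32(7), array([244, 163,   2,   4], dtype=int32)), (array([252.9, 164.9]), np.int32(38), array([248, 163,  11,   5], dtype=int32)), (array([274.5, 166.8]), np.int32(8), array([274, 165,   2,   5], dtype=int32)), (array([282.5, 167.5]), np.int32(37), array([278, 166,  10,   4], dtype=int32)), (array([240.6, 193.3]), np.int32(7), array([240, 192,   2,   4], dtype=int32)), (array([248.7, 193.8]), np.int32(41), array([244, 192,  11,   5], dtype=int32)), (array([270.7, 195.5]), np.int32(6), array([270, 194,   2,   4], dtype=int32)), (array([279.2, 196.5]), np.int32(40), array([274, 195,  11,   5], dtype=int32)), (array([234.6, 208.2]), np.int32(13), array([233, 205,   4,   7], dtype=int32))]
ramekin 0 900
spoon 653 5776
oil 0 1024
pan 380 1600
pickle 536 900
mug 993 1296
teal 0 900
[[367. 153.]]
side red [368.  153.1] 201 [360 146  17  15]
side red [297.2 151.2] 5 [296 150   4   4]
ramekin 0 900
spoon 574 4356
oil 0 1024
pan 0 1024
pickle 42 784
mug 0 1024
teal 0 900
```

```bash
python3 -c "
from h import *
print(arm.finish_job(), st()['time_s'])"
```

```text
the job is handed in; nothing more can be done
the job is handed in; nothing more can be done
```

The job is done and handed in at about 72 s; no verdict was reported.

**Nuts and damper:** I tightened the nuts in the order 1-3-2-4, first to about 45° and then to the stop. I then slid the damper to the mark, which measured within about 0.2 mm. Only then did the boxes go into the bay. All three were present, and I left the turquoise look-alike alone.

**What went wrong:**
- On nut 1 the fingers first closed on the brass foot, so I regripped it higher.
- The black box was knocked about 4 cm sideways inside the bay, and I did not recheck it before lowering red. Red came down on its edge and tipped onto its side.
- I lifted red out, stood it upright on the counter, moved black back to its slot and set red down again.

**Last checks:**
- **Boxes:** all three lids measured flat at bay height, in a row at y ≈ 0.025, 0.11 and 0.20 m. The red box's position agreed in the wrist, top and side views.
- **Nuts and damper:** all four bars were square across and the tab was level with the mark.
- **Bystanders:** the ramekin, oil bottle and turquoise box showed no change in either view. The pan and mug were unchanged in the side view; the arm probably hid them, and the pickle jar, in the top view. The jar differed slightly in the side view too. The spoon's area differed in both views, which I put down to the blue box having left that part of the picture. I did not confirm the spoon or the jar separately.
- **Pictures:** I had used all 16 views by then, so these last checks were numeric only.

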